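# Close the air cleaner: hook the lid's tongues, swing it down, snap the clip

### The job

Close the air-cleaner housing, which stands on soft rubber mounts on the bench, with its lid, which stands beside it with the new filter element already clipped underneath. Holding the lid at about 30 degrees, free edge up, push its two tongues fully in under the two hoop bars without forcing them, then swing the lid down without letting it drop and press its free edge, no harder than it needs, until the spring clip snaps over it and the lid sits flush on the rim. Leave the other things on the bench where they are.

Things in the scene. Friction and masses are not known exactly. Their poses are not given: they have to be found in the camera images.
- airbox: Frame of the air cleaner: two dark steel tubes 190 mm long (y), 20 mm high, 90 mm apart, fixed to the bench, with four rubber mounts that carry the dark grey plastic housing. Origin on the bench under the middle of the housing; z up; -x is the housing's hook side (facing the robot, yaw within 0.3 rad), +x its clip side.
- housing (a joint): How far the housing is pressed down on its soft rubber mounts (m): 0 unloaded, grows downwards, at most 0.014. About 3 N per mm after the first 2 N (the lid's weight alone gives up to 1 mm), so the housing sinks away under a push, 4 to 7 mm before the clip snaps; more than 0.011 crushes the mounts.
- airbox_rim (a point): Middle of the opening of the housing, level with its flat rim, 110 mm above the bench when unloaded; axes as the frame. Housing: open-topped box 150 (x) x 124 (y) mm, walls 4 mm thick; opening 142 x 116 mm, 72 mm deep. Outlet boot on its +y wall, intake snorkel on its -y wall (to 97 mm from the middle, below the rim).
- hoop_left (a point): Middle of the window of the +y hoop: 81 mm to -x, 36 mm to +y of the housing's middle, 4 mm above the rim. Each hoop stands outside the -x wall: two posts 32 mm apart (clear width, y), inner faces 2.5 mm off the wall, tops 12 mm above the rim, carrying a 5 mm round steel bar along y, its axis 6 mm outside the wall and 9 mm above the rim (6.5 mm clear above rim level). Below, open to 20 mm under the rim.
- hoop_right (a point): The same for the other hoop, 36 mm to -y.
- clip (a joint): Spring-steel clip in the middle of the +x wall, 28 mm wide, pivoting about y 40 mm below the rim and 4 mm outside the wall. 0 = sprung home; grows (rad, to 0.45) as its top is pushed outwards (+x). Above its hook a lead-in slopes outwards, 25 deg from vertical, to 24 mm above the rim: the lid's edge coming down pushes the clip out, then it snaps back. Takes 8 to 15 N at the free edge beyond the lid's weight.
- clip_nose (a point): Tip of the clip's flat hook: 70.5 mm to +x of the housing's middle, 4 mm above the rim when home. It overhangs the closed lid's 2 mm free-edge lip by 5.5 mm (4 mm with the tongues hard in); its underside is 3.5 mm above the rim, 1.5 mm over the closed lip.
- lid: Dark grey plastic lid with a pleated paper filter element clipped under it, 0.3 to 0.55 kg, loose, standing on the element on the bench. Origin: middle of the element's underside; z up through the lid's top; -x edge has two tongues, +x edge is the plain free edge. Yaw within 0.5 rad. Closed, its axes agree with the housing's and its origin is 54 mm above the bench.
- lid_plate (a point): Middle of the underside of the lid's plate, 56 mm above the lid's origin; on airbox_rim when closed. The plate is 152 (x) x 128 (y) x 5 mm, lip included. Under it a seal 6 mm deep (x = -68 to +69, y = +-55 mm), then the element, to 56 mm below the plate, x = -60 to +55 mm (+64 in its upper half), y = +-50 (+-53) mm: too deep to go in at less than about 21 deg of tilt while the tongues are outside the bars.
- lid_grip (a point): In the moulded hand grip on top of the lid, 46 (x) x 24 (y) mm, rising 34 mm above the plate. This point: 83 mm above the lid's origin, 22 mm above the plate's top, 7 mm below the grip's top. Grasp across the 24 mm (along y).
- lid_free_edge (a point): Middle of the lower corner of the lid's free edge, 76 mm to +x of lid_plate. Along this edge runs a lip 2 mm thick and 9 mm wide (from x = +67 mm), flush with the plate's underside, for the clip; the plate beside it is clear for pressing from 30 to 65 mm to +x of the lid's middle.
- tongue_left (a point): Tip of the +y tongue, 2 mm above the underside of the plate. The tongues are 26 mm wide (y), 4 mm thick, flush with the plate's underside, and reach 18 mm beyond its -x edge (tips 94 mm to -x of the lid's middle) at y = +36 and -36 mm. Fully in, the plate's -x edge stops against the hoop posts (1.5 mm of play) and the tips are about 10 mm past the bars.
- tongue_right (a point): The same for the tongue at -y.
- wrench: Steel spanner, 180 mm, lying on the bench between or near the lid and the housing; bystander.
- hose_clamp: Steel hose clamp, a ring 56 mm across and 12 mm high; bystander.
- old_element: Dirty old filter panel, 94 x 124 x 36 mm, beyond the work; bystander.
- spray_can: Spray can, 53 mm across, 190 mm tall; bystander.
- parts_dish: Round steel parts dish, 110 mm across, 28 mm high; bystander.
- screwdriver: Black-handled screwdriver, 200 mm; bystander.
- hammer: Hammer with a wooden handle, 260 mm; bystander.
Not all that is in view belongs to the job. Leave any green look-alike of the lid alone. Leave any green look-alike of the airbox alone.

How it is judged:
On the way:
1. both tongues are in under the hoop bars (tips at least 3 mm past the bars) while the lid is tilted more than 19 degrees to the housing, free edge up (x of tongue_left in the frame of hoop_left below -0.0055 m and x of tongue_right in the frame of hoop_right below -0.0055 m and z of tongue_left in the frame of hoop_left between -0.03 and 0.002 m and z of tongue_right in the frame of hoop_right between -0.03 and 0.002 m and y of tongue_left in the frame of hoop_left between -0.006 and 0.006 m and z of lid_free_edge in the frame of airbox_rim above 0.03 m and angle between the z axis of lid and the z axis of airbox_rim, either way round above 0.33 rad), for 0.1 s.
At the end, for the whole second after the job is handed in: the lid lies flush on the rim (plate within 2 mm of it, 2.5 mm at the free edge, within 1.4 degrees of level with it and 5 mm of centred), both tongues under the bars, the clip sprung back over the free edge (joint below 0.06 rad), the lid at rest and released (horizontal distance between lid_plate and airbox_rim below 0.005 m and z of lid_plate in the frame of airbox_rim between -0.003 and 0.002 m and z of lid_free_edge in the frame of airbox_rim below 0.0025 m and angle between the z axis of lid and the z axis of airbox_rim, either way round below 0.025 rad and x of tongue_left in the frame of hoop_left below -0.008 m and x of tongue_right in the frame of hoop_right below -0.008 m and z of tongue_left in the frame of hoop_left below 0.001 m and z of tongue_right in the frame of hoop_right below 0.001 m and value of joint clip below 0.06 rad and linear speed of lid below 0.01 m/s); the robot touches nothing.
It fails at once if the hooked lid is let drop (turning faster than 3.5 rad/s with its tongues at the hoops) (distance between tongue_left and hoop_left below 0.025 m and angular speed of lid above 3.5 rad/s).
It fails at once if a bystander is moved by more than 25 mm (distance of any of wrench, hose_clamp, old_element, spray_can, parts_dish, screwdriver, hammer from where it was at the start of the episode above 0.025 m).
It fails at once if the tongues are forced: while the lid is tilted more than 11 degrees it bears on the housing with over 40 N (angle between the z axis of lid and the z axis of airbox_rim, either way round above 0.2 rad and contact force between lid and airbox above 40 N).
It fails at once if the housing is pressed more than 11 mm down on its rubber mounts (some 35 N) (value of joint housing above 0.011 m).
It also fails if it takes over 51 s, if anything falls off the work surface, if the arm or the gripper's body presses on something with over 40 N, if the wrist force passes 120 N, or if a joint passes its speed limit or range.

### The arm

A 6-joint arm with a two-finger parallel gripper is mounted at the origin on the work surface. World frame = base frame: x ahead of the robot, y to its left, z up, the work surface at z = 0. Lengths are in m, angles in rad, forces in N, time in s.
With the tool pointing down it reaches from about 0.25 to 0.725 m from the base axis. Payload 4 kg.
Tool frame: the origin (TCP) lies where the fingers leave the gripper's body, on its centre line; the fingertips stand 73 mm ahead of it and the grasp point (between the pads) lies 54 mm ahead of it (manip.grip_depth is the distance from the TCP to the grasp point, in m); z points along the fingers, y is the direction in which the jaws open and shut (so a half turn about z gives the same grasp; the last joint's range is limited). The gripper opens to 85 mm and grips with 20 to 120 N. Pads are 22 mm wide; open, the fingers measure 114 mm over their backs; the gripper's body (76 mm by 85 mm) begins 54 mm behind the grasp point. The pads swing forward as they close: fully open they stand 13 mm farther back than shut.
Start: joints at [1.218, 0.241, 0.005, 1.335, 0, 1.571], TCP at [0.173, 0.469, 0.304] pointing down, gripper open.
Joint ranges: [-2.72, 2.72], [-1.05, 1.87], [-1.09, 1.28], [-1.99, 2.15], [-1.42, 1.44], [-3.14, 3.14]. Speed limits (rad/s): [2.79, 2.79, 3.14, 3.14, 3.14, 3.14].

### API

Orientations are given as a rotation vector (axis times angle).
In Python, from rig import manip gives the robot as it stands. The module is installed in compiled form; this text tells all that it offers.
- The arm moves only by the shell command python3 -m jog 'ROWS' [FORCE]. ROWS is JSON, a list of rows, each an object of numbers: "tx", "ty", "tz": the shift along the tool's x, y, z in mm; "turn": the turn about the tool's z in rad; "grip": the finger opening in mm, from 0 to 85.4. A call has 1 to 10 rows; each row is the pose to reach, as a shift and turn from the pose commanded when the call began, along the tool's axes at that moment; what a row does not reach only later rows make up. A row lasts 1/12 s, in which the tool goes at most 41.7 mm and 7.16 degrees, less where a joint would pass 70% of its speed; a pose out of reach is approached as far as the arm can. A call with a gripper value outside its range is refused whole. The fingers move at their own pace and stop on an object; FORCE is the grip in N (left out, the last holds). Time passes only in rows, so rows that repeat a pose let the fingers close. It gives the time, the measured TCP pose, the force and the opening at its end, in the units of the state.
- manip.read_state(): the state, without advancing time (a new reading comes with each control period).
- manip.read_camera(name): name is "scene" or "top"; returns a dict with "color" (420x560x3 uint8, blue, green, red), "fx", "fy", "cx", "cy" (pixels), "xyz" and "attitude" of the camera in the world. Camera axes: x right, y up, looking along -z (the intrinsics and any distortion apply to the point x, -y, -z); pixel columns grow to the right and rows downward; lengths in m; the calibration is good to about 2 mm. A picture is of the moment at which its call begins. There is no depth.
- manip.hand_in(): hands the job in, once; it reports no verdict.
Trained networks look in a picture, given as the dict that the camera call returned (one of the last four; its "shot" number tells which), for a name from the list of things; names that differ only in an ending like _2 or _b are one class to them, and where a whole thing is asked for, a point or a joint stands for the part that bears it (a point fixed in the world has none). Each returns a list of dicts, best first, with "score" (0 to 1); they miss things now and then, are a little off and sometimes report something else, mostly with a low value. They report only what shows in the picture. A call takes as long as a camera call. They do not tell look-alikes from the thing itself.
- manip.look_for(label, picture): "bbox" ([centre column, centre row, width, height] as shares, 0 to 1, of the picture: columns of its width, rows of its height, round what is visible of it).
The state is a dict: "t": time; "joints": joint angles; "qvel": joint speeds; "joint_torque": joint torques, N m; "tool_pos": TCP position; "orientation": TCP orientation; "force": force on the tool from outside, world axes, zero at the start; "moment": the same for the moment, N m; "grip_width": opening from 0.0 (shut) to 1.0 (fully open).
Only numpy, scipy, OpenCV 4.12 (cv2) and the standard library are available. Lean on these libraries where they do the work, as an engineer would, in place of code of your own. Each camera call takes 0.05 s, during which the arm holds its last target. There are 200 camera calls.

## Working session

There is one attempt and no reset: what is moved stays moved. The work goes in short steps, Python scripts to look and compute and a shell command to move; the robot and the scene stay as the last step left them, time stands still between calls to the robot, and variables do not carry over. Pictures are saved under pics/ and viewed, about 8 in all and at most 12, crops included, and the job is handed in when it is done.

```bash
mkdir -p pics; cat > h.py <<'E'
import numpy as np, cv2
from scipy.spatial.transform import Rotation as R
from rig import manip
def Rm(a):
    a=np.array(a,float)
    return a if a.shape==(3,3) else (R.from_rotvec(a) if a.size==3 else R.from_quat(a)).as_matrix()
def proj(p,P):
    P=np.atleast_2d(P); c=(P-np.array(p["xyz"]))@Rm(p["attitude"])
    return np.c_[p["cx"]+p["fx"]*c[:,0]/-c[:,2], p["cy"]-p["fy"]*c[:,1]/-c[:,2]]
def ray(p,u,v):
    d=Rm(p["attitude"])@np.array([(u-p["cx"])/p["fx"],-(v-p["cy"])/p["fy"],-1.]); return np.array(p["xyz"]),d
def onz(p,u,v,z):
    o,d=ray(p,u,v); return o+d*(z-o[2])/d[2]
def crop(p,name,c0,r0,w,h,s):
    cv2.imwrite("pics/"+name,cv2.resize(p["color"][r0:r0+h,c0:c0+w],None,fx=s,fy=s,interpolation=cv2.INTER_CUBIC))
E
python3 - <<'E'
from h import *
S=manip.read_state(); print({k:np.round(v,4).tolist() for k,v in S.items()})
for n in("scene","top"):
    p=manip.read_camera(n); cv2.imwrite(f"pics/{n}0.png",p["color"])
    print(n,{k:(np.round(v,4).tolist() if not np.isscalar(v) else v) for k,v in p.items() if k!="color"})
    for l in("airbox","hoop_left","clip","clip_nose","lid","lid_grip","tongue_left","wrench","hose_clamp","old_element","spray_can","parts_dish","screwdriver","hammer"):
        print(l,[(round(d["bbox"][0]*560,1),round(d["bbox"][1]*420,1),round(d["bbox"][2]*560),round(d["bbox"][3]*420),round(d["score"],2)) for d in manip.look_for(l,p)[:4]])
E
```

```text
{'t': 0.0, 'joints': [1.218, 0.2415, 0.0037, 1.3352, -0.0, 1.5708], 'qvel': [-0.0024, 0.0016, 0.0012, 0.0003, 0.0004, 0.0003], 'joint_torque': [-0.0007, -37.2317, 25.2408, 0.0168, -0.0001, 0.0], 'tool_pos': [0.1726, 0.4688, 0.303], 'orientation': [-0.5512, -3.0925, 0.0033], 'force': [1.5472, -0.0044, 0.2596], 'moment': [0.0387, -0.0091, -0.0204], 'grip_width': 0.9943}
scene {'fx': 482.2406209547317, 'fy': 482.2406209547317, 'cx': 278.4561656638641, 'cy': 205.23445979926464, 'xyz': [1.4465, 0.0551, 0.8845], 'attitude': [0.6547, 0.6713, 1.5051], 'shot': 1}
airbox [(349.8, 156.4, 76, 68, 0.71), (349.7, 218.9, 89, 76, 0.63)]
hoop_left [(352.9, 155.5, 77, 69, 0.91), (348.5, 218.4, 87, 71, 0.67)]
clip [(358.7, 235.3, 10, 21, 0.73), (198.2, 221.5, 64, 60, 0.7), (370.7, 167.0, 12, 21, 0.55)]
clip_nose [(359.4, 233.2, 13, 23, 0.74), (369.8, 166.0, 13, 24, 0.65), (264.8, 264.8, 16, 23, 0.27)]
lid [(198.1, 221.8, 71, 66, 0.97), (140.2, 285.3, 55, 97, 0.57), (348.2, 220.9, 83, 76, 0.5), (266.7, 219.4, 15, 51, 0.18)]
lid_grip [(199.6, 165.4, 67, 51, 0.74), (196.9, 223.4, 68, 64, 0.58), (266.6, 21
[... 994 characters left out ...]
175.5, 9, 8, 0.46)]
clip_nose [(212.7, 172.2, 13, 9, 0.49), (217.8, 197.0, 59, 57, 0.32), (275.4, 169.6, 4, 8, 0.28)]
lid [(330.8, 210.6, 45, 55, 0.92), (341.4, 280.0, 55, 53, 0.56)]
lid_grip [(342.0, 279.6, 58, 52, 0.95), (331.2, 206.1, 45, 59, 0.9), (369.3, 155.6, 29, 80, 0.36)]
tongue_left [(341.0, 280.1, 61, 51, 0.89), (332.9, 209.2, 46, 54, 0.69)]
wrench [(280.7, 219.0, 8, 51, 0.85)]
hose_clamp []
old_element [(282.7, 142.9, 36, 35, 0.73)]
spray_can [(149.5, 167.2, 33, 24, 0.94)]
parts_dish [(140.4, 260.4, 33, 32, 0.69)]
screwdriver [(415.4, 249.1, 9, 54, 0.56)]
hammer [(367.5, 156.2, 24, 75, 0.74), (415.2, 248.0, 12, 59, 0.69), (280.9, 220.8, 11, 55, 0.5), (220.5, 199.5, 62, 55, 0.45)]
```

```bash
python3 - <<'E'
import cv2,numpy as np
a=cv2.imread("pics/top0.png")[120:320,100:450]; b=cv2.imread("pics/scene0.png")[120:350,80:480]
cv2.imwrite("pics/top1.png",cv2.resize(a,None,fx=2.25,fy=2.25,interpolation=2)); cv2.imwrite("pics/scene1.png",cv2.resize(b,None,fx=2,fy=2,interpolation=2))
E
```

```text
(no output)
```

View pics/top1.png

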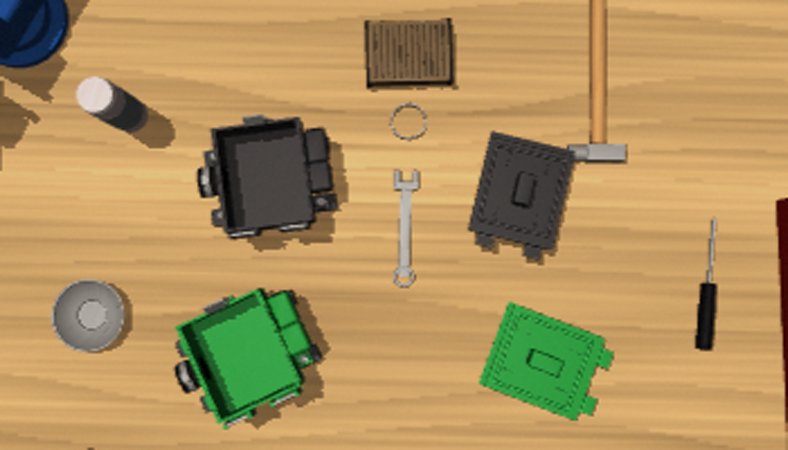

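View pics/scene1.png

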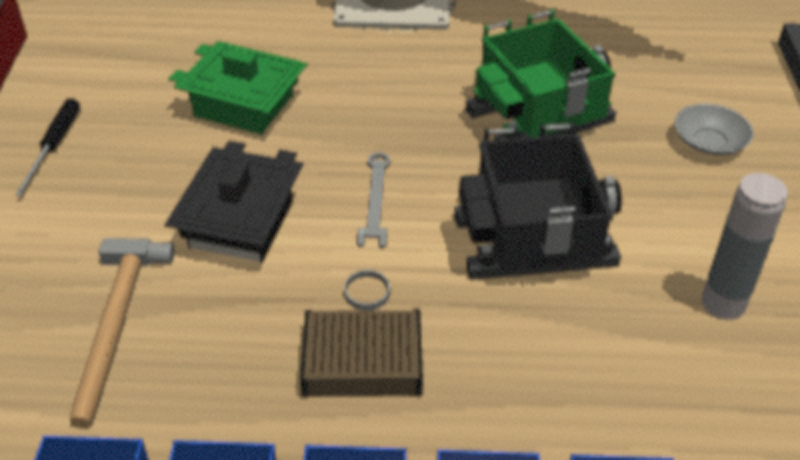

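```bash
cat > m.py <<'E'
from h import *
import itertools
from scipy.optimize import minimize
def box(x0,x1,y0,y1,z0,z1): return np.array(list(itertools.product((x0,x1),(y0,y1),(z0,z1))))/1000.
LID=[box(-76,67,-64,64,56,61),box(67,76,-64,64,56,58),box(-94,-76,23,49,56,60),box(-94,-76,-49,-23,56,60),box(-60,55,-50,50,0,28),box(-60,64,-53,53,28,56),box(-23,23,-12,12,61,95)]
def place(B,q):  # q x,y(mm),yaw
    c,s=np.cos(q[2]),np.sin(q[2]); M=np.array([[c,-s,0],[s,c,0],[0,0,1]])
    return [b@M.T+np.array([q[0],q[1],0])/1000 for b in B]
def soft(p):
    c=p["color"].astype(float); return 1-np.clip((c[...,2]-c[...,0])/(c[...,2]+8)/0.35,0,1)
def render(p,B):
    k=8; im=np.zeros((420,560),np.uint8); big=np.zeros((420*4,560*4),np.uint8)
    for b in B:
        h=cv2.convexHull(((proj(p,b)+.5)*4*k-.5*k).astype(np.int32).reshape(-1,1,2)); cv2.fillConvexPoly(big,h,255,shift=3)
    return cv2.resize(big,(560,420),interpolation=cv2.INTER_AREA)/255.
E
python3 - <<'E'
from m import *
P=[manip.read_camera(n) for n in("top","scene")]
np.save("p0.npy",P,allow_pickle=True)
M=[soft(p) for p in P]
o=onz(P[0],332,207,.06)*1000; print("lid0",o)
ref=[render(p,place(LID,(o[0],o[1],-1.8))) for p in P]
W=[cv2.dilate((sum(render(p,place(LID,(o[0],o[1],a))) for a in(-.3,0,.3))>0).astype(np.uint8),np.ones((13,13)))for p in P]
def cost(q,cams=(0,1)): return sum((W[i]*np.abs(render(P[i],place(LID,q))-M[i])).sum() for i in cams)
for cams in((0,),(1,),(0,1)):
  best=min((minimize(cost,(o[0],o[1],y),args=(cams,),method="Nelder-Mead",options=dict(initial_simplex=[(o[0],o[1],y),(o[0]+8,o[1],y),(o[0],o[1]+8,y),(o[0],o[1],y+.1)],xatol=.02,fatol=.01)) for y in(-.3,0,.3)),key=lambda r:r.fun)
  print(cams,np.round(best.x,3),best.fun)
# panels
T=[]
for p,(u,v) in((P[0],(222,200)),(P[1],(350,215)),(P[0],(332,207)),(P[1],(198,222))):
    T.append(cv2.resize(p["color"][v-37:v+38,u-50:u+50],(400,300),interpolation=cv2.INTER_CUBIC))
cv2.imwrite("pics/pan.png",np.vstack([np.hstack(T[:2]),np.hstack(T[2:])]))
E
```

```text
lid0 [ 555.39506454 -174.40527352   60.        ]
(0,) [ 5.65874e+02 -1.74014e+02 -2.19000e-01] 497.64298725762245
(1,) [ 5.65837e+02 -1.75470e+02 -1.60000e-01] 511.2388594968305
(0, 1) [ 5.65659e+02 -1.74154e+02 -2.08000e-01] 1024.2575683119849
```

View pics/pan.png

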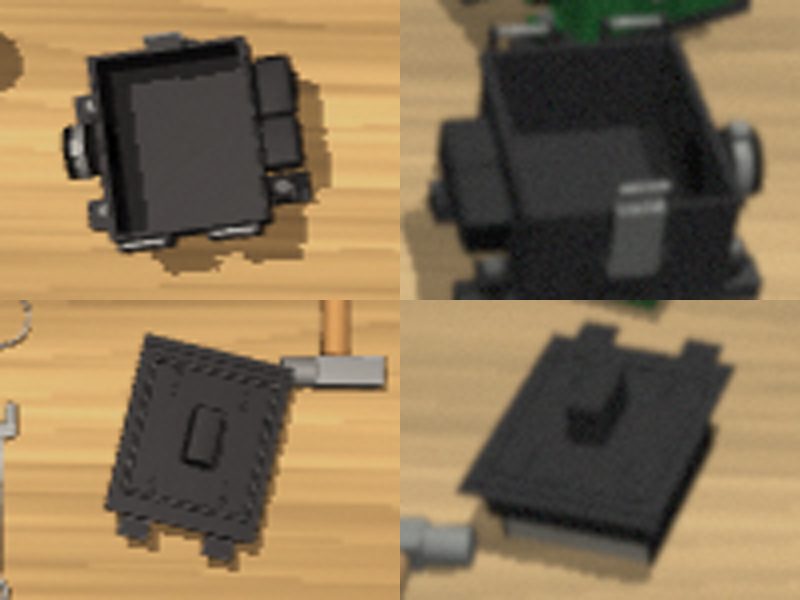

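```bash
python3 - <<'E'
from m import *
from scipy.optimize import least_squares
P=list(np.load("p0.npy",allow_pickle=True))
def hard(p):
    c=p["color"].astype(float); mx=c.max(2); ch=(c[...,2]-c[...,0])
    return np.clip((120-mx)/30,0,1)*np.clip((30-np.abs(ch))/10,0,1), mx, ch
for i,(u,v) in enumerate(((332,207),(198,222))):
    c=P[i]["color"]; 
    print("row sample",c[v,u-40:u-20].tolist()[::3], c[v,u-10].tolist())
q0=(565.7,-174.2,-.21)
W=[cv2.dilate((render(p,place(LID,q0))>0).astype(np.uint8),np.ones((9,9)))for p in P]
M=[hard(p)[0] for p in P]
def cost(q,cams=(0,1)): return sum((W[i]*np.abs(render(P[i],place(LID,q))-M[i])).sum() for i in cams)
for cams in((0,),(1,),(0,1)):
  b=min((minimize(cost,q0,args=(cams,),method="Nelder-Mead",options=dict(initial_simplex=[q0,(q0[0]+d,q0[1],q0[2]),(q0[0],q0[1]+d,q0[2]),(q0[0],q0[1],q0[2]+.01*d)],xatol=.02,fatol=.01)) for d in(8,-8,4)),key=lambda r:r.fun)
  print(cams,np.round(b.x,3),round(b.fun,1))
# housing bars
pts=[(0,207.9,223.1),(0,230.4,220.3),(1,300+131.25*0+0,0)] 
res=[]
def cen(i,u,v,w,h):
    _,mx,ch=hard(P[i]); s=np.s_[int(v-h):int(v+h)+1,int(u-w):int(u+w)+1]
    g=P[i]["color"].astype(float); wt=np.clip(mx[s]-120,0,80)*(np.abs(g[...,2]-g[...,0])[s]<25)*(np.abs(g[...,1]-g[...,0])[s]<25)
    V,U=np.mgrid[s]; return (wt*U).sum()/wt.sum(),(wt*V).sum()/wt.sum(),(wt>0).sum(),U[wt>0].min(),U[wt>0].max()
sc=(300,178)
obs=[(0,"L",*cen(0,208,223,8,3)),(0,"R",*cen(0,230.5,220.5,8,3)),(1,"L",*cen(1,300+125/4,178+30/4,9,2)),(1,"R",*cen(1,300+237/4,178+22/4,9,2)),(1,"C",*cen(1,300+245/4,178+187/4,9,2))]
for o in obs: print(o[:2],np.round(o[2:],2))
L={"L":(-81,36,119.5),"R":(-81,-36,119.5),"C":(73,0,115)}
def r(q,ob): return np.concatenate([proj(P[o[0]],place([np.array([L[o[1]]])/1000.],q)[0])[0]-o[2:4] for o in ob])
for ob in(obs[:2],obs[2:],obs):
    f=least_squares(r,(540,90,.13),args=(ob,),x_scale=(1,1,.01)); print(np.round(f.x,3),np.round(f.fun,2))
# rim corners, top view
for a,b,n in((90,57,"+x+y"),(243,40,"+x-y"),(270,222,"-x-y"),(115,245,"-x+y")): print(n,np.round(onz(P[0],172+(a+.5)/4-.5,163+(b+.5)/4-.5,.11)*1000,1))
print("model corners",[np.round(x*1000,1) for x in place([np.array([[75,62,110],[75,-62,110],[-75,-62,110],[-75,62,110]])/1000.],f.x)[0]])
E
```

```text
row sample [[118, 182, 225], [117, 182, 225], [116, 181, 224], [117, 183, 226], [115, 179, 225], [116, 180, 225], [107, 170, 213]] [63, 65, 67]
row sample [[123, 167, 195], [118, 164, 194], [121, 165, 196], [100, 136, 162], [55, 54, 55], [50, 53, 52], [56, 56, 57]] [53, 54, 53]
(0,) [ 5.64887e+02 -1.72365e+02 -2.20000e-01] 91.0
(1,) [ 5.63655e+02 -1.76239e+02 -1.85000e-01] 228.7
(0, 1) [ 5.64704e+02 -1.73603e+02 -2.12000e-01] 350.5
(0, 'L') [207.56 223.38  10.   203.   212.  ]
(0, 'R') [230.17 220.19  10.   225.   234.  ]
(1, 'L') [328.46 184.72  12.   325.   333.  ]
(1, 'R') [356.04 183.     6.   354.   359.  ]
(1, 'C') [359.18 224.73   5.   356.   366.  ]
[5.76182e+02 2.05100e+02 1.61000e-01] [ 0.08 -0.01 -0.08  0.01]
[5.70867e+02 2.02827e+02 2.75000e-01] [ 25.66  -4.18 -28.99   1.63   3.31   0.39]
[5.72706e+02 2.04237e+02 2.33000e-01] [ 2.250e+00  1.570e+00  1.830e+00 -1.000e-02  2.773e+01 -3.530e+00
 -2.728e+01  1.560e+00  2.750e+00  1.160e+00]
+x+y [639.7 277.5 110. ]
+x-y [656.2 154.6 110. ]
-x-y [509.7 128.9 110. ]
-x+y [488.7 252.3 110. ]
model corners [array([631.4, 281.9, 110. ]), array([660. , 161.2, 110. ]), array([514.1, 126.6, 110. ]), array([485.4, 247.2, 110. ])]
```

```bash
cat > hf.py <<'E'
from m import *
from scipy.optimize import least_squares
L={"L":(-81,36,119.5),"R":(-81,-36,119.5),"C":(73,0,115)}
def cen(p,u,v,w,h):
    g=p["color"].astype(float); mx=g.max(2); s=np.s_[int(v-h):int(v+h)+1,int(u-w):int(u+w)+1]
    wt=np.clip(mx[s]-90,0,110)*(np.abs(g[...,2]-g[...,0])[s]<25)*(np.abs(g[...,1]-g[...,0])[s]<25)
    V,U=np.mgrid[s]; return (wt*U).sum()/wt.sum(),(wt*V).sum()/wt.sum()
def fit(P,obs):
    r=lambda q,ob:np.concatenate([proj(P[o[0]],place([np.array([L[o[1]]])/1000.],q)[0])[0]-o[2:4] for o in ob])
    for ob in([o for o in obs if o[0]==0],[o for o in obs if o[0]==1],obs):
        f=least_squares(r,(573,204,.16),args=(ob,),x_scale=(1,1,.01)); print(np.round(f.x,3),np.round(f.fun,2))
    return f.x
E
python3 - <<'E'
from hf import *
P=list(np.load("p0.npy",allow_pickle=True))
ob=[(0,"L",*cen(P[0],208,223,8,3)),(0,"R",*cen(P[0],230.5,220.5,8,3)),(1,"R",*cen(P[1],331,185.5,9,2)),(1,"L",*cen(P[1],359,183.5,9,2)),(1,"C",*cen(P[1],361,224.5,9,2))]
print([np.round(o[2:],1).tolist() for o in ob]); q=fit(P,ob)
HB=[box(-75,75,-62,62,30,110),box(-78,-75,20,52,100,119),box(-78,-75,-52,-20,100,119)]
T=[]
for i,(u,v),B,qq in((0,(222,200),HB,q),(1,(350,215),HB,q),(0,(332,207),LID,(564.9,-172.4,-.22)),(1,(198,222),LID,(564.9,-172.4,-.22))):
    im=cv2.resize(P[i]["color"][v-37:v+38,u-50:u+50],(400,300),interpolation=cv2.INTER_CUBIC)
    for b in place(B,qq):
        for a in range(8):
            for k in(1,2,4):
                if not a&k:
                    e=(proj(P[i],b[[a,a|k]])-(u-50,v-37)+.5)*4-.5
                    cv2.line(im,*[tuple(int(round(t)) for t in x) for x in e],(0,255,255),1,cv2.LINE_AA)
    T.append(im)
cv2.imwrite("pics/pan2.png",np.vstack([np.hstack(T[:2]),np.hstack(T[2:])]))
E
```

```text
[[207.4, 223.4], [230.0, 220.2], [329.5, 184.7], [357.5, 182.8], [360.4, 224.4]]
[5.76088e+02 2.05541e+02 1.60000e-01] [ 0.1  -0.01 -0.1   0.01]
[5.72766e+02 2.03603e+02 1.94000e-01] [ 0.09 -0.65 -0.16 -1.34  0.07  1.64]
[5.74107e+02 2.04329e+02 1.81000e-01] [ 1.04  0.78  0.77  0.32  0.75 -0.45  0.6  -0.93  0.06  2.09]
```

View pics/pan2.png

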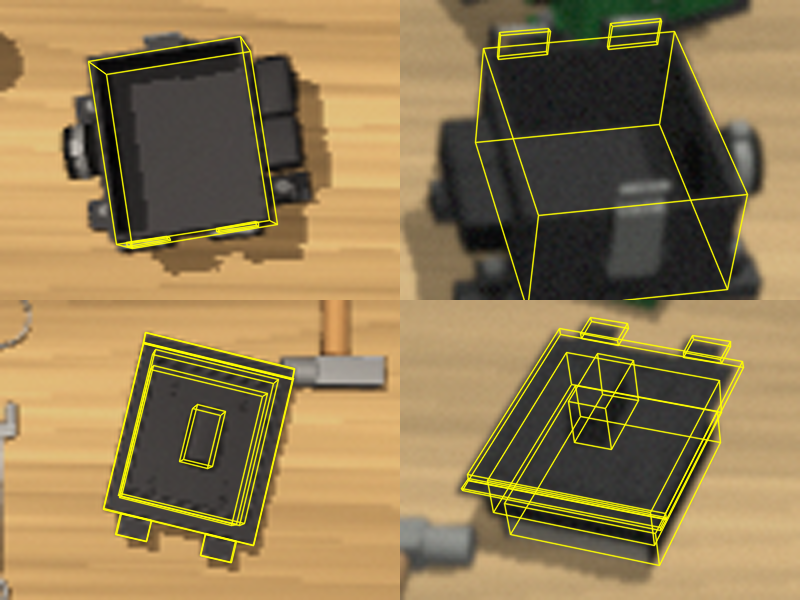

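```bash
cat > to.py <<'E'
from m import *
def to(gx,gy,gz,yaw,k=None):
    """grasp point target (mm), yaw = direction of tool-x-ish axis (lid x up to half turn)"""
    S=manip.read_state(); p=np.array(S["tool_pos"])*1000; M=Rm(S["orientation"]); 
    g=np.array([gx,gy,gz+54.])  # TCP target
    d=M.T@(g-p); cur=np.arctan2(M[1,0],M[0,0]); t=-(yaw-cur); t=(t+np.pi/2)%np.pi-np.pi/2
    print("tcp",np.round(p,1),"toolx yaw",round(cur,3),"z",np.round(M[:,2],3),"F",np.round(S["force"],1),"w",round(S["grip_width"]*85.4,1),"j",np.round(S["joints"],2),"t",round(S["t"],2))
    print("rows tx,ty,tz",np.round(d,1),"turn",round(t,3),"or",round(t-np.pi*np.sign(t),3)); return t
E
python3 - <<'E'
from to import *
to(565,-173.5,87,-.215)
P=list(np.load("p0.npy",allow_pickle=True))
# snorkel: outer edges in both views
q=(574.5,204.5,.165); c,s=np.cos(q[2]),np.sin(q[2])
def loc(w): w=w[:2]*1000-q[:2]; return np.round([c*w[0]+s*w[1],-s*w[0]+c*w[1]],1)
for nm,a,b in(("out+x",292,57),("out-x",300,165),("in-x",265,170)): print(nm,[ (z,loc(onz(P[0],172+a/4-.4,163+b/4-.4,z)).tolist()) for z in(.08,.1)])
for z in(.08,.09,.1,.11):
    B=place([np.array([[75,-97,0],[45,-97,0],[15,-97,0],[-15,-97,0]])/1000.+[0,0,z]],q)[0]; print(z,np.round((proj(P[1],B)-(300,178))*4+[400,0]).tolist())
E
```

```text
tcp [172.8 469.2 303.9] toolx yaw 2.789 z [ 0. -0. -1.] F [0.4 0.4 0.3] w 85.2 j [ 1.22  0.24  0.    1.34 -0.    1.57] t 1.6
rows tx,ty,tz [-590.1 -467.6  162.9] turn -0.138 or 3.004
out+x [(0.08, [57.6, -98.1]), (0.1, [54.6, -99.2])]
out-x [(0.08, [-31.7, -92.2]), (0.1, [-33.5, -93.4])]
in-x [(0.08, [-31.6, -63.3]), (0.1, [-33.4, -64.9])]
0.08 [[470.0, 255.0], [461.0, 218.0], [452.0, 183.0], [443.0, 150.0]]
0.09 [[472.0, 243.0], [462.0, 206.0], [453.0, 171.0], [444.0, 138.0]]
0.1 [[473.0, 230.0], [463.0, 194.0], [454.0, 159.0], [445.0, 126.0]]
0.11 [[474.0, 218.0], [464.0, 182.0], [455.0, 147.0], [445.0, 113.0]]
```

```bash
python3 -m jog '[{"tx":-300,"ty":-238,"tz":30,"turn":1.2},{"tx":-300,"ty":-238,"tz":30,"turn":1.2},{"tx":-300,"ty":-238,"tz":30,"turn":1.2},{"tx":-300,"ty":-238,"tz":30,"turn":1.2},{"tx":-300,"ty":-238,"tz":30,"turn":1.2},{"tx":-300,"ty":-238,"tz":30,"turn":1.2},{"tx":-300,"ty":-238,"tz":30,"turn":1.2},{"tx":-300,"ty":-238,"tz":30,"turn":1.2},{"tx":-300,"ty":-238,"tz":30,"turn":1.2},{"tx":-300,"ty":-238,"tz":30,"turn":1.2}]' 20; python3 -c "
from to import *
to(565,-173.5,160,-.215)"
```

```text
tcp [172.8 469.2 303.9] toolx yaw 2.789 z [ 0. -0. -1.] F [0.4 0.4 0.3] w 85.2 j [ 1.22  0.24  0.    1.34 -0.    1.57] t 1.6
rows tx,ty,tz [-590.1 -467.6   89.9] turn -0.138 or 3.004invalid input at $[0]: expected keys tx, ty, tz, turn, grip
```

```bash
python3 -m jog '[{"tx":-300,"ty":-238,"tz":30,"turn":1.2,"grip":85},{"tx":-300,"ty":-238,"tz":30,"turn":1.2,"grip":85},{"tx":-300,"ty":-238,"tz":30,"turn":1.2,"grip":85},{"tx":-300,"ty":-238,"tz":30,"turn":1.2,"grip":85},{"tx":-300,"ty":-238,"tz":30,"turn":1.2,"grip":85},{"tx":-300,"ty":-238,"tz":30,"turn":1.2,"grip":85},{"tx":-300,"ty":-238,"tz":30,"turn":1.2,"grip":85},{"tx":-300,"ty":-238,"tz":30,"turn":1.2,"grip":85},{"tx":-300,"ty":-238,"tz":30,"turn":1.2,"grip":85},{"tx":-300,"ty":-238,"tz":30,"turn":1.2,"grip":85}]' 20; python3 -c "
from to import *
to(565,-173.5,160,-.215)"
```

```text
t: 2.43
tool_pos: [0.3741, 0.1378, 0.2738]
orientation: [2.214, 2.226, -0.001]
force: [0.6, 0.8, -0.4]
grip_width: 0.995
tcp [374.1 137.8 273.8] toolx yaw 1.576 z [ 0.001 -0.002 -1.   ] F [ 0.6  0.8 -0.4] w 84.9 j [ 0.35  0.06 -0.29  1.22 -0.    1.92] t 2.43
rows tx,ty,tz [-312.3  189.1   60.6] turn -1.35 or 1.791
```

```bash
python3 -m jog '[{"tx":-312,"ty":189,"tz":40,"turn":-1.2,"grip":85},{"tx":-312,"ty":189,"tz":40,"turn":-1.2,"grip":85},{"tx":-312,"ty":189,"tz":40,"turn":-1.2,"grip":85},{"tx":-312,"ty":189,"tz":40,"turn":-1.2,"grip":85},{"tx":-312,"ty":189,"tz":40,"turn":-1.2,"grip":85},{"tx":-312,"ty":189,"tz":40,"turn":-1.2,"grip":85},{"tx":-312,"ty":189,"tz":40,"turn":-1.2,"grip":85},{"tx":-312,"ty":189,"tz":40,"turn":-1.2,"grip":85},{"tx":-312,"ty":189,"tz":40,"turn":-1.35,"grip":85},{"tx":-312,"ty":189,"tz":40,"turn":-1.35,"grip":85}]'; python3 -c "
from to import *
to(565,-173.5,87,-.215)"
```

```text
t: 3.27
tool_pos: [0.5681, -0.1699, 0.2331]
orientation: [0.625, 3.078, -0.001]
force: [-0.1, 0.4, -0.2]
grip_width: 0.988
tcp [ 568.1 -169.9  233.1] toolx yaw 2.741 z [ 0.001 -0.001 -1.   ] F [-0.1  0.4 -0.2] w 84.4 j [-0.29  0.46  0.14  1.25 -0.    0.11] t 3.27
rows tx,ty,tz [ 1.5 -4.5 92.1] turn -0.186 or 2.956
```

```bash
python3 -m jog '[{"tx":1.5,"ty":-4.5,"tz":20,"turn":-0.12,"grip":60},{"tx":1.5,"ty":-4.5,"tz":40,"turn":-0.12,"grip":60},{"tx":1.5,"ty":-4.5,"tz":40,"turn":-0.12,"grip":60}]'; python3 -c "
from to import *
to(565,-173.5,87,-.215)"
```

```text
t: 3.52
tool_pos: [0.5612, -0.1702, 0.1894]
orientation: [-0.447, -3.101, -0.002]
force: [-1.4, -0.2, -1.3]
grip_width: 0.703
tcp [ 561.2 -170.2  189.4] toolx yaw 2.856 z [-0.008  0.002 -1.   ] F [-1.4 -0.2 -1.3] w 60.1 j [-0.29  0.48  0.06  1.15  0.   -0.01] t 3.52
rows tx,ty,tz [-5.  -2.1 48.3] turn -0.071 or 3.071
```

```bash
python3 -m jog '[{"tx":-2,"ty":-2,"tz":10,"turn":-0.07,"grip":60},{"tx":-2,"ty":-2,"tz":25,"turn":-0.07,"grip":60},{"tx":-2,"ty":-2,"tz":25,"turn":-0.07,"grip":60},{"tx":-2,"ty":-2,"tz":25,"turn":-0.07,"grip":60}]'; python3 - <<'E'
from to import *
to(565,-173.5,87,-.215)
p=manip.read_camera("top"); q=manip.read_camera("scene")
cv2.imwrite("pics/g.png",np.hstack([cv2.resize(p["color"][170:245,282:382],(400,300),interpolation=2),cv2.resize(q["color"][160:260,130:263],(400,300),interpolation=2)]))
E
```

```text
t: 3.85
tool_pos: [0.5645, -0.1719, 0.169]
orientation: [-0.336, -3.122, -0.001]
force: [-0.7, 0.5, 0.4]
grip_width: 0.701
tcp [ 564.5 -171.9  169. ] toolx yaw 2.927 z [-0.001  0.001 -1.   ] F [-0.7  0.5  0.4] w 59.8 j [-0.3   0.5   0.03  1.1   0.   -0.08] t 3.85
rows tx,ty,tz [-0.9 -1.5 28. ] turn 0.001 or -3.141
```

View pics/g.png

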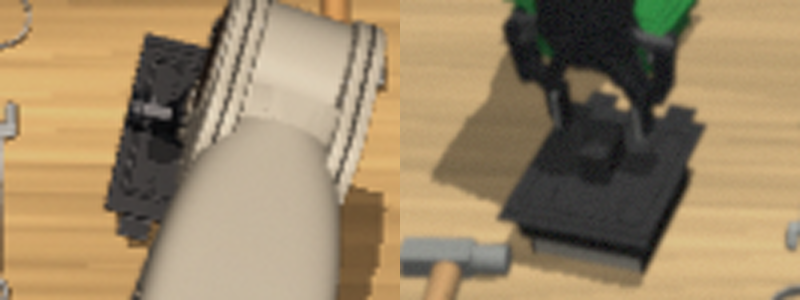

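```bash
python3 -m jog '[{"tx":-1,"ty":-1.5,"tz":15,"turn":0,"grip":50},{"tx":-1,"ty":-1.5,"tz":28,"turn":0,"grip":40},{"tx":-1,"ty":-1.5,"tz":28,"turn":0,"grip":20},{"tx":-1,"ty":-1.5,"tz":28,"turn":0,"grip":10},{"tx":-1,"ty":-1.5,"tz":28,"turn":0,"grip":10},{"tx":-1,"ty":-1.5,"tz":28,"turn":0,"grip":10},{"tx":-1,"ty":-1.5,"tz":28,"turn":0,"grip":10},{"tx":-1,"ty":-1.5,"tz":28,"turn":0,"grip":10}]' 25; python3 -m jog '[{"tx":0,"ty":0,"tz":-20,"turn":0,"grip":10},{"tx":0,"ty":0,"tz":-50,"turn":0,"grip":10},{"tx":0,"ty":0,"tz":-90,"turn":0,"grip":10},{"tx":0,"ty":0,"tz":-125,"turn":0,"grip":10},{"tx":0,"ty":0,"tz":-130,"turn":0,"grip":10},{"tx":0,"ty":0,"tz":-130,"turn":0,"grip":10}]'; python3 - <<'E'
from to import *
# fulcrum start: housing frame lid grip at x=+12,y=-97-50 ; element bottom 5mm above .09 => grip pt (86 above bottom)
q=(574.5,204.5,.165); c,s=np.cos(q[2]),np.sin(q[2]); hx,hy=12,-147
to(q[0]+c*hx-s*hy,q[1]+s*hx+c*hy,90+86+20,.165+np.pi/2)
E
```

```text
t: 4.62
tool_pos: [0.5655, -0.174, 0.1411]
orientation: [-0.336, -3.124, -0.0]
force: [-0.4, -0.8, -4.7]
grip_width: 0.273
t: 5.12
tool_pos: [0.5671, -0.1745, 0.2746]
orientation: [0.335, 3.116, -0.002]
force: [-0.5, 0.2, -4.9]
grip_width: 0.277
tcp [ 567.1 -174.5  274.6] toolx yaw 2.927 z [ 0.008 -0.002 -1.   ] F [-0.5  0.2 -4.9] w 23.7 j [-0.3   0.43  0.21  1.33  0.   -0.08] t 5.12
rows tx,ty,tz [  8.  239.8  24.4] turn 1.192 or -1.95
```

```bash
python3 -m jog '[{"tx":0,"ty":40,"tz":-10,"turn":-0.12,"grip":10},{"tx":1,"ty":60,"tz":-10,"turn":-0.24,"grip":10},{"tx":2,"ty":80,"tz":-10,"turn":-0.36,"grip":10},{"tx":3,"ty":100,"tz":-10,"turn":-0.48,"grip":10},{"tx":4,"ty":120,"tz":-10,"turn":-0.6,"grip":10},{"tx":5,"ty":140,"tz":-10,"turn":-0.72,"grip":10},{"tx":6,"ty":160,"tz":-10,"turn":-0.84,"grip":10},{"tx":7,"ty":180,"tz":-10,"turn":-0.96,"grip":10},{"tx":8,"ty":190,"tz":-10,"turn":-1.08,"grip":10},{"tx":8,"ty":200,"tz":-10,"turn":-1.2,"grip":10}]'; python3 - <<'E'
from to import *
q=(574.5,204.5,.165); c,s=np.cos(q[2]),np.sin(q[2]); hx,hy=12,-147
to(q[0]+c*hx-s*hy,q[1]+s*hx+c*hy,90+86+20,.165+np.pi/2)
E
```

```text
t: 5.95
tool_pos: [0.5989, 0.0243, 0.2774]
orientation: [1.494, -2.758, -0.004]
force: [-0.5, 0.4, -5.0]
grip_width: 0.27
tcp [598.9  24.3 277.4] toolx yaw -2.149 z [-0.006 -0.    -1.   ] F [-0.5  0.4 -5. ] w 23.1 j [ 0.04  0.46  0.24  1.37  0.   -0.95] t 5.95
rows tx,ty,tz [-37.5  10.5  27.3] turn -0.743 or 2.399
```

```bash
python3 -m jog '[{"tx":-10,"ty":3,"tz":0,"turn":-0.12,"grip":10},{"tx":-20,"ty":6,"tz":0,"turn":-0.24,"grip":10},{"tx":-30,"ty":10,"tz":0,"turn":-0.36,"grip":10},{"tx":-36,"ty":10,"tz":0,"turn":-0.48,"grip":10},{"tx":-36,"ty":10,"tz":0,"turn":-0.6,"grip":10},{"tx":-36,"ty":10,"tz":0,"turn":-0.67,"grip":10},{"tx":-36,"ty":10,"tz":0,"turn":-0.67,"grip":10},{"tx":-36,"ty":10,"tz":0,"turn":-0.67,"grip":10}]'; python3 - <<'E'
from to import *
q=(574.5,204.5,.165); c,s=np.cos(q[2]),np.sin(q[2]); hx,hy=12,-147
to(q[0]+c*hx-s*hy,q[1]+s*hx+c*hy,90+86+20,.165+np.pi/2)
p=manip.read_camera("top"); r=manip.read_camera("scene"); np.save("p1.npy",[p,r],allow_pickle=True)
cv2.imwrite("pics/f.png",np.hstack([cv2.resize(p["color"][150:270,180:320],(400,343),interpolation=2),cv2.resize(r["color"][130:250,240:380],(400,343),interpolation=2)]))
E
```

```text
t: 6.62
tool_pos: [0.6108, 0.0586, 0.2782]
orientation: [2.309, -2.125, -0.005]
force: [-0.0, -0.3, -5.8]
grip_width: 0.275
tcp [610.8  58.6 278.2] toolx yaw -1.488 z [-0.005 -0.    -1.   ] F [-0.  -0.3 -5.8] w 23.5 j [ 0.1   0.48  0.29  1.38  0.   -1.56] t 6.62
rows tx,ty,tz [-2.9 -0.  28.2] turn -0.082 or 3.06
```

View pics/f.png

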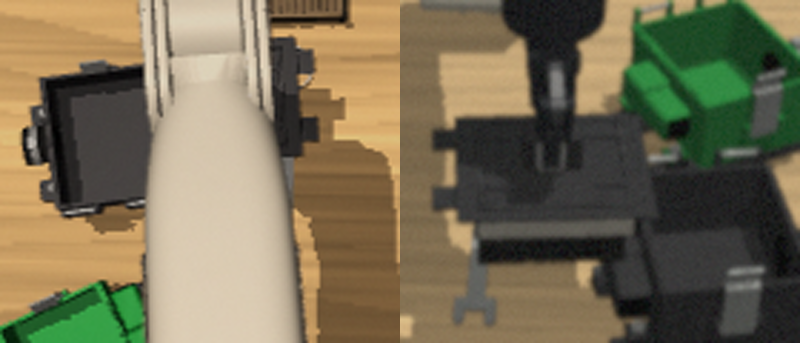

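```bash
python3 -m jog '[{"tx":-3,"ty":0,"tz":15,"turn":-0.08,"grip":10},{"tx":-3,"ty":0,"tz":38,"turn":-0.08,"grip":10},{"tx":-3,"ty":0,"tz":38,"turn":-0.08,"grip":10},{"tx":-3,"ty":0,"tz":38,"turn":-0.08,"grip":10}]'; python3 -m jog '[{"tx":0,"ty":0,"tz":3,"turn":0,"grip":10},{"tx":0,"ty":0,"tz":3,"turn":0,"grip":10}]';python3 -m jog '[{"tx":0,"ty":0,"tz":3,"turn":0,"grip":10},{"tx":0,"ty":0,"tz":3,"turn":0,"grip":10}]';python3 -m jog '[{"tx":0,"ty":0,"tz":3,"turn":0,"grip":10},{"tx":0,"ty":0,"tz":3,"turn":0,"grip":10}]'
```

```text
t: 7.05
tool_pos: [0.6101, 0.0613, 0.2411]
orientation: [2.393, -2.03, -0.006]
force: [0.1, 0.7, -4.8]
grip_width: 0.272
t: 7.22
tool_pos: [0.612, 0.0615, 0.2408]
orientation: [-2.395, 2.031, -0.002]
force: [-0.2, -0.7, -5.2]
grip_width: 0.277
t: 7.38
tool_pos: [0.6118, 0.0616, 0.2374]
orientation: [-2.396, 2.031, -0.001]
force: [-0.7, 0.0, -4.5]
grip_width: 0.276
t: 7.55
tool_pos: [0.612, 0.0614, 0.235]
orientation: [-2.396, 2.03, -0.003]
force: [-0.6, -0.9, 1.7]
grip_width: 0.275
```

```bash
python3 -m jog '[{"tx":3.5,"ty":0,"tz":2.3,"turn":0,"grip":10},{"tx":7.3,"ty":0,"tz":4.7,"turn":0,"grip":10},{"tx":11,"ty":0,"tz":7.3,"turn":0,"grip":10},{"tx":14,"ty":0,"tz":10,"turn":0,"grip":10},{"tx":14,"ty":0,"tz":10,"turn":0,"grip":10}]';  python3 - <<'E'
from to import *
r=manip.read_camera("scene"); np.save("p2.npy",[r],allow_pickle=True)
S=manip.read_state(); print(np.round(S["force"],1),np.round(S["moment"],2))
cv2.imwrite("pics/f2.png",cv2.resize(r["color"][150:250,240:380],(700,500),interpolation=2))
E
```

```text
t: 7.97
tool_pos: [0.6146, 0.0466, 0.2239]
orientation: [-2.395, 2.032, -0.003]
force: [1.4, -1.5, 2.6]
grip_width: 0.275
[ 1.4 -3.4  2.9] [-0.43 -0.25 -0.02]
```

View pics/f2.png

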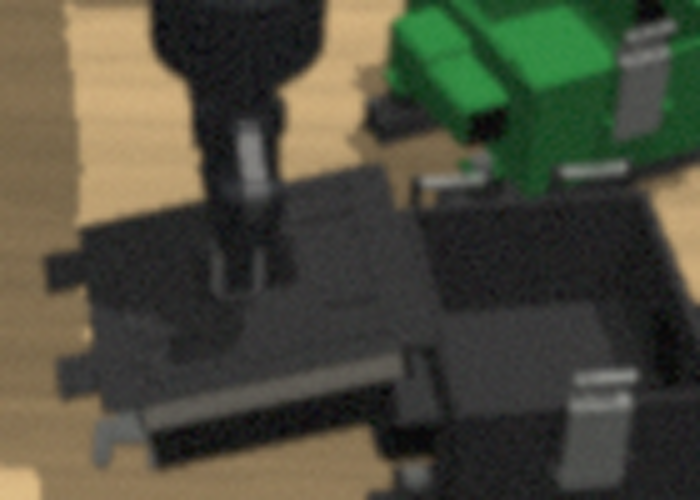

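```bash
python3 -m jog '[{"tx":3.2,"ty":0,"tz":2.9,"turn":0,"grip":10},{"tx":6.4,"ty":0,"tz":5.9,"turn":0,"grip":10},{"tx":9.3,"ty":0,"tz":9,"turn":0,"grip":10},{"tx":12.2,"ty":0,"tz":12.3,"turn":0,"grip":10},{"tx":15,"ty":0,"tz":15.7,"turn":0,"grip":10},{"tx":17.5,"ty":0,"tz":19.2,"turn":0,"grip":10},{"tx":20,"ty":0,"tz":23,"turn":0,"grip":10},{"tx":22.1,"ty":0,"tz":26.5,"turn":0,"grip":10},{"tx":24,"ty":0,"tz":30,"turn":0,"grip":10},{"tx":24,"ty":0,"tz":30,"turn":0,"grip":10}]';  python3 - <<'E'
from to import *
r=manip.read_camera("scene"); np.save("p3.npy",[r],allow_pickle=True)
S=manip.read_state(); print(np.round(S["force"],1),np.round(S["moment"],2))
cv2.imwrite("pics/f3.png",cv2.resize(r["color"][150:250,240:380],(700,500),interpolation=2))
E
```

```text
t: 8.85
tool_pos: [0.6181, 0.0232, 0.193]
orientation: [2.395, -2.032, 0.001]
force: [5.0, -5.1, 3.9]
grip_width: 0.274
[ 3.4 -4.2  3.5] [-0.56 -0.65 -0.14]
```

View pics/f3.png

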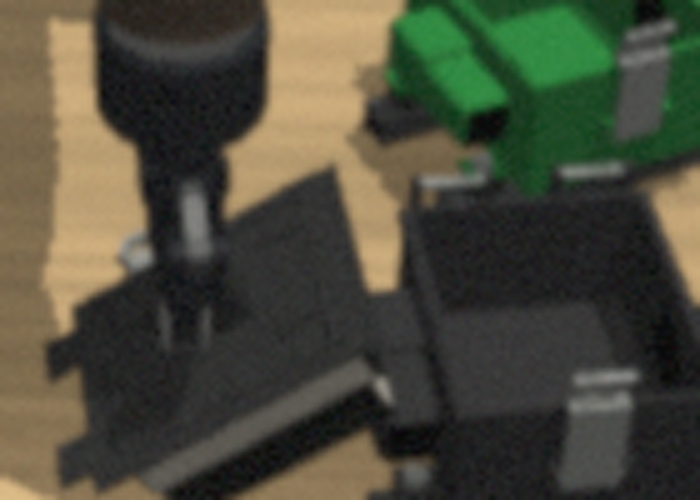

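```bash
python3 -m jog '[{"tx":0,"ty":0,"tz":-10,"turn":0,"grip":10},{"tx":0,"ty":0,"tz":-35,"turn":0,"grip":10},{"tx":0,"ty":0,"tz":-65,"turn":0.06,"grip":10},{"tx":0,"ty":0,"tz":-95,"turn":0.18,"grip":10},{"tx":0,"ty":0,"tz":-112,"turn":0.3,"grip":10},{"tx":0,"ty":0,"tz":-112,"turn":0.42,"grip":10},{"tx":0,"ty":0,"tz":-112,"turn":0.54,"grip":10},{"tx":0,"ty":0,"tz":-112,"turn":0.66,"grip":10},{"tx":0,"ty":0,"tz":-112,"turn":0.78,"grip":10},{"tx":0,"ty":0,"tz":-112,"turn":0.9,"grip":10}]' 40; python3 -m jog '[{"tx":0,"ty":0,"tz":0,"turn":0.12,"grip":10},{"tx":0,"ty":0,"tz":0,"turn":0.24,"grip":10},{"tx":0,"ty":0,"tz":0,"turn":0.36,"grip":10},{"tx":0,"ty":0,"tz":0,"turn":0.48,"grip":10},{"tx":0,"ty":0,"tz":0,"turn":0.6,"grip":10},{"tx":0,"ty":0,"tz":0,"turn":0.67,"grip":10},{"tx":0,"ty":0,"tz":0,"turn":0.67,"grip":10},{"tx":0,"ty":0,"tz":0,"turn":0.67,"grip":10}]'; python3 - <<'E'
from to import *
to(618,23,249,.165)
P=[manip.read_camera(n) for n in("top","scene")]; np.save("p4.npy",P,allow_pickle=True)
E
```

```text
t: 9.73
tool_pos: [0.6157, 0.0249, 0.3029]
orientation: [1.265, -2.867, -0.007]
force: [0.2, -0.1, -5.1]
grip_width: 0.273
t: 10.4
tool_pos: [0.6163, 0.0247, 0.3036]
orientation: [0.264, -3.124, -0.002]
force: [-0.4, 0.4, -5.8]
grip_width: 0.276
tcp [616.3  24.7 303.6] toolx yaw -2.973 z [-0.006  0.001 -1.   ] F [-0.4  0.4 -5.8] w 23.6 j [ 0.04  0.48  0.36  1.45  0.   -0.13] t 10.4
rows tx,ty,tz [-1.3 -2.   0.6] turn 0.004 or -3.138
```

```bash
cat > tf.py <<'E'
from m import *
def tilted(B,G,yaw,th,u,h,dy=0,dz=0):
    M=R.from_euler("z",yaw).as_matrix()@R.from_euler("y",-th).as_matrix()
    return [(b-np.array([u,0,h])/1000)@M.T+np.array(G)/1000+M@np.array([0,dy,0])/1000+np.array([0,0,dz])/1000 for b in B]
def hard(p):
    c=p["color"].astype(float); return np.clip((125-c.max(2))/30,0,1)*np.clip((30-np.abs(c[...,2]-c[...,0]))/10,0,1)
def draw(p,Bs,u,v,w,h,s):
    im=cv2.resize(p["color"][v:v+h,u:u+w],None,fx=s,fy=s,interpolation=cv2.INTER_CUBIC)
    for b in Bs:
        for a in range(8):
            for k in(1,2,4):
                if not a&k:
                    e=(proj(p,b[[a,a|k]])-(u,v)+.5)*s-.5
                    cv2.line(im,*[tuple(int(round(t)) for t in x) for x in e],(0,255,255),1,cv2.LINE_AA)
    return im
E
python3 - <<'E'
from tf import *
P=list(np.load("p4.npy",allow_pickle=True)); p=P[1]
G=(616.3,24.7,249.6); yaw=.168
M=hard(p); full=tilted(LID,G,yaw,.52,0,87)
W=cv2.dilate((render(p,full)>0).astype(np.uint8),np.ones((11,11))).astype(float)
fing=[tilted([box(-25,25,-65,65,-22,150)],G,yaw,0,0,0)[0]]
W*=1-render(p,fing)
def cost(q): return (W*np.abs(render(p,tilted(LID,G,yaw,q[0],q[1],87,q[2],q[3]))-M)).sum()
for free in((1,1,1,0),(1,0,1,1)):
  f=lambda q:cost(np.array(q)*free)
  b=min((minimize(f,(t,0,0,0),method="Nelder-Mead",options=dict(initial_simplex=[(t,0,0,0),(t+.05,0,0,0),(t,4,0,0),(t,0,4,0),(t,0,0,4)],xatol=.005,fatol=.01)) for t in(.45,.55)),key=lambda r:r.fun)
  print(free,np.round(b.x*free,3),round(np.degrees(b.x[0]),1),round(b.fun,1))
  if free[1]: bb=b
cv2.imwrite("pics/t.png",np.hstack([draw(p,tilted(LID,G,yaw,bb.x[0],bb.x[1],87,bb.x[2],0),230,140,100,110,4),draw(p,[],230,140,100,110,4)]))
E
```

```text
(1, 1, 1, 0) [ 0.37  89.838  5.513 -0.   ] 21.2 195.8
(1, 0, 1, 1) [ 0.727 -0.    -0.913 23.754] 41.6 107.9
```

View pics/t.png

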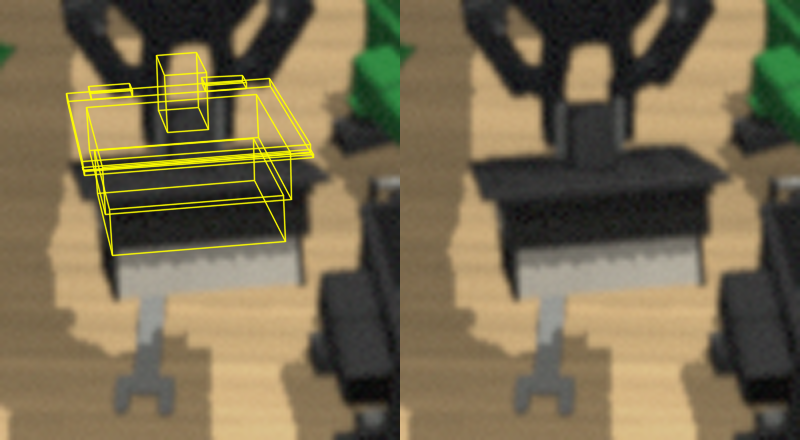

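```bash
python3 - <<'E'
from tf import *
P=list(np.load("p4.npy",allow_pickle=True)); p=P[1]
G=(616.3,24.7,249.6); yaw=.168
D=[b for i,b in enumerate(LID) if i!=4]
M=hard(p); full=tilted(D,G,yaw,.52,0,87)
W=cv2.dilate((render(p,full)>0).astype(np.uint8),np.ones((9,9))).astype(float)
W*=1-render(p,[tilted([box(-25,25,-65,65,-10,150)],G,yaw,0,0,0)[0]])
def cost(q): return (W*np.abs(render(p,tilted(D,G,yaw,q[0],q[1],87,q[2],q[3]))-M)).sum()
for free in((1,0,1,0),(1,1,1,0),(1,0,1,1)):
  f=lambda q:cost(np.array(q)*free)
  b=min((minimize(f,(t,0,0,0),method="Nelder-Mead",options=dict(initial_simplex=[(t,0,0,0),(t+.05,0,0,0),(t,d,0,0),(t,0,d,0),(t,0,0,d)],xatol=.005,fatol=.01,maxiter=400)) for t in(.45,.55) for d in(3,-3)),key=lambda r:r.fun)
  print(free,np.round(b.x*free,3),round(np.degrees(b.x[0]),1),round(b.fun,1)); bb=b.x*free
for t in(.44,.48,.52,.56,.6): print(t,[round(cost((t,0,y,z)),1) for y in(-1,0) for z in(-2,0,2)])
cv2.imwrite("pics/t2.png",np.hstack([draw(p,tilted(LID,G,yaw,.52,0,87),230,140,100,110,4),draw(p,tilted(LID,G,yaw,bb[0],bb[1],87,bb[2],bb[3]),230,140,100,110,4)]))
E
```

```text
(1, 0, 1, 0) [ 0.55 -0.   -0.4  -0.  ] 31.5 98.9
(1, 1, 1, 0) [ 0.487 13.584  0.684 -0.   ] 27.9 85.0
(1, 0, 1, 1) [ 0.58   0.    -0.823 -2.144] 33.2 97.3
0.44 [np.float64(240.7), np.float64(200.4), np.float64(165.1), np.float64(237.0), np.float64(199.3), np.float64(162.4)]
0.48 [np.float64(192.7), np.float64(154.4), np.float64(126.1), np.float64(188.1), np.float64(152.1), np.float64(125.3)]
0.52 [np.float64(143.6), np.float64(114.9), np.float64(102.6), np.float64(141.4), np.float64(115.1), np.float64(103.2)]
0.56 [np.float64(105.6), np.float64(109.4), np.float64(139.6), np.float64(105.1), np.float64(108.6), np.float64(139.5)]
0.6 [np.float64(121.5), np.float64(155.6), np.float64(196.6), np.float64(120.9), np.float64(155.4), np.float64(197.3)]
```

View pics/t2.png

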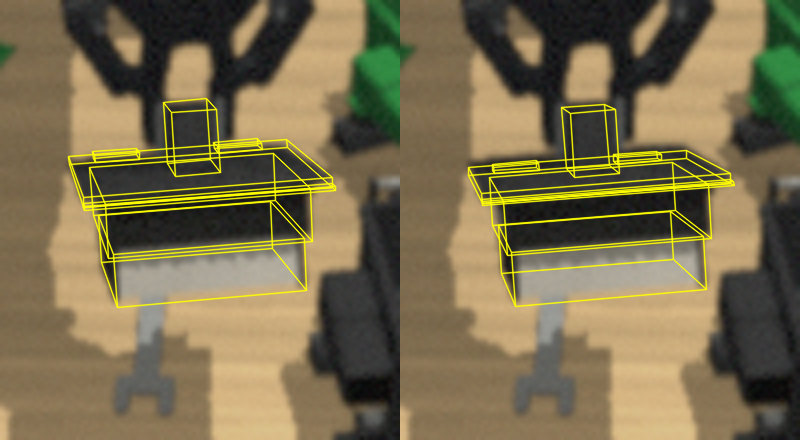

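```bash
python3 - <<'E'
from tf import *
D=[b for i,b in enumerate(LID) if i!=4]
def run(p,G,yaw,th0,fixth,ex):
    M=hard(p); W=cv2.dilate((render(p,tilted(D,G,yaw,th0,0,87))>0).astype(np.uint8),np.ones((9,9))).astype(float)
    W*=1-render(p,[tilted([box(-25,25,-45,45,-14,150)],G,yaw,0,0,0)[0]]+[tilted([box(-25,25,-60,60,15,150)],G,yaw,0,0,0)[0]])
    if ex: W[:,ex:]=0
    low=render(p,tilted([LID[4]],G,yaw,th0,0,87)); 
    W*=1-np.clip(low-render(p,tilted(D,G,yaw,th0,0,87)),0,1)
    def cost(q): return (W*np.abs(render(p,tilted(D,G,yaw+q[3]*(fixth),th0 if fixth else q[0],q[1],87,q[2],0))-M)).sum()
    b=min((minimize(cost,(th0,0,0,0),method="Nelder-Mead",options=dict(initial_simplex=[(th0,0,0,0),(th0+.04,0,0,0),(th0,d,0,0),(th0,0,d,0),(th0,0,0,.03)],xatol=.005,fatol=.01,maxiter=400)) for d in(3,-3)),key=lambda r:r.fun)
    print("th",round(np.degrees(b.x[0]),1),"u",round(b.x[1],2),"dy",round(b.x[2],2),"dyaw",round(b.x[3],3),"cost",round(b.fun,1),"W",int(W.sum()))
P1=list(np.load("p1.npy",allow_pickle=True)); p3=np.load("p3.npy",allow_pickle=True)[0]
run(P1[1],(610.8-1.3,58.6,278.2-54),-1.488+np.pi,0,1,330)   # level, over the bench
run(P1[0],(610.8-1.3,58.6,278.2-54),-1.488+np.pi,0,1,0)
run(p3,(618.1,23.2,193-54),1.735,.54,0,308)
E
```

```text
th 2.1 u -3.02 dy -3.46 dyaw -0.013 cost 241.9 W 3227
th 79.1 u -38.85 dy -104.62 dyaw -1.698 cost 515.1 W 2403
th 31.1 u -4.61 dy -1.16 dyaw -0.034 cost 56.4 W 2483
```

```bash
cat > ins.py <<'E'
from to import *
Q=(576.,204.1,.165)
def ins(a,N=71.8,th=.541,up=0,Q=Q):
    gx=np.cos(th)*a-np.sin(th)*N; gz=np.sin(th)*a+np.cos(th)*N+up
    c,s=np.cos(Q[2]),np.sin(Q[2]); print("G housing",round(gx,1),round(gz,1)); to(Q[0]+c*gx,Q[1]+s*gx,110+gz,Q[2])
def where(u=-3,th=.541,Q=Q):
    S=manip.read_state(); M=Rm(S["orientation"]); g=np.array(S["tool_pos"])*1000+M[:,2]*54
    c,s=np.cos(Q[2]),np.sin(Q[2]); d=g[:2]-Q[:2]; gx,gy,gz=c*d[0]+s*d[1],-s*d[0]+c*d[1],g[2]-110
    C,Sn=np.cos(th),np.sin(th); L=-94-u
    print("G",np.round([gx,gy,gz],1),"a",round(C*gx+Sn*gz,1),"N",round(-Sn*gx+C*gz,1),"tip",round(gx+L*C+29*Sn,1),round(gz+L*Sn-29*C,1),"F",np.round(S["force"],1),"M",np.round(S["moment"],2),"t",round(S["t"],2),"yaw",round(np.arctan2(M[1,0],M[0,0])-Q[2]+np.pi,3))
E
python3 -c "
from ins import *
ins(41,up=57)"
```

```text
G housing -1.8 139.7
tcp [616.9  24.5 304.5] toolx yaw -2.974 z [-0.004  0.    -1.   ] F [ 0.3  0.3 -4.4] w 23.5 j [ 0.04  0.48  0.36  1.45  0.   -0.13] t 10.5
rows tx,ty,tz [ 12.2 183.9   1.1] turn 0.003 or -3.139
```

```bash
python3 -m jog '[{"tx":2,"ty":25,"tz":0,"turn":0,"grip":10},{"tx":4,"ty":55,"tz":0,"turn":0,"grip":10},{"tx":6,"ty":85,"tz":0,"turn":0,"grip":10},{"tx":8,"ty":115,"tz":0,"turn":0,"grip":10},{"tx":10,"ty":145,"tz":0,"turn":0,"grip":10},{"tx":12,"ty":168,"tz":0,"turn":0.003,"grip":10},{"tx":12,"ty":180,"tz":0,"turn":0.003,"grip":10},{"tx":12,"ty":184,"tz":0,"turn":0.003,"grip":10},{"tx":12,"ty":184,"tz":10,"turn":0.003,"grip":10},{"tx":12,"ty":184,"tz":20,"turn":0.003,"grip":10}]'; python3 -c "
from ins import *
where(); ins(41)"
```

```text
t: 11.33
tool_pos: [0.5761, 0.2029, 0.2856]
orientation: [-0.255, 3.13, -0.001]
force: [0.1, 0.5, -5.1]
grip_width: 0.274
G [  0.   -1.3 121.6] a 62.7 N 104.3 tip -63.0 49.9 F [ 0.1  0.5 -5.1] M [-0.07  0.14 -0.02] t 11.33 yaw -0.003
G housing -1.8 82.7
tcp [576.1 202.9 285.6] toolx yaw -2.979 z [ 0.002 -0.    -1.   ] F [ 0.1  0.5 -5.1] w 23.4 j [ 0.34  0.47  0.29  1.39 -0.    0.18] t 11.33
rows tx,ty,tz [ 1.8  1.2 39. ] turn -0.003 or 3.139
```

```bash
python3 -m jog '[{"tx":1,"ty":0.5,"tz":10,"turn":-0.003,"grip":10},{"tx":2,"ty":1,"tz":20,"turn":-0.003,"grip":10},{"tx":2,"ty":1.5,"tz":30,"turn":-0.003,"grip":10},{"tx":2,"ty":1.5,"tz":37,"turn":-0.003,"grip":10},{"tx":2,"ty":1.5,"tz":37,"turn":-0.003,"grip":10},{"tx":2,"ty":1.5,"tz":37,"turn":-0.003,"grip":10}]'; python3 - <<'E'
from ins import *
where(); ins(41)
r=manip.read_camera("scene"); t=manip.read_camera("top"); np.save("p5.npy",[t,r],allow_pickle=True)
from tf import *
S=manip.read_state(); G=np.array(S["tool_pos"])*1000-[0,0,54]
L=tilted(LID,G,.165,.541,-3,87)
c,s=np.cos(Q[2]),np.sin(Q[2])
H=place([box(-75,75,-62,62,109,110),box(-83,-79,20,52,117,121),box(-83,-79,-52,-20,117,121)],Q)
cv2.imwrite("pics/i.png",np.hstack([draw(r,[],290,130,130,130,3),draw(r,L+H,290,130,130,130,3)]))
E
```

```text
t: 11.83
tool_pos: [0.5731, 0.2044, 0.2481]
orientation: [0.259, -3.129, 0.001]
force: [0.3, -0.4, -4.4]
grip_width: 0.272
G [-2.9  0.7 84.1] a 40.9 N 73.6 tip -65.9 12.4 F [ 0.3 -0.4 -4.4] M [-0.01  0.14  0.  ] t 11.83 yaw 0.0
G housing -1.8 82.7
tcp [573.1 204.4 248.1] toolx yaw -2.976 z [-0.001 -0.001 -1.   ] F [ 0.3 -0.4 -4.4] w 23.2 j [ 0.34  0.48  0.21  1.3  -0.    0.18] t 11.83
rows tx,ty,tz [-0.9 -0.7  1.5] turn 0.0 or -3.141
```

View pics/i.png

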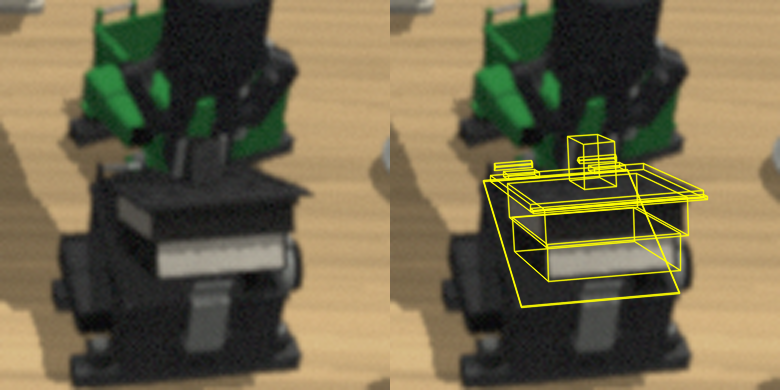

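```bash
python3 -m jog '[{"tx":-1,"ty":-0.6,"tz":1.5,"turn":0,"grip":10},{"tx":2,"ty":-0.6,"tz":3.3,"turn":0,"grip":10},{"tx":5,"ty":-0.6,"tz":5.1,"turn":0,"grip":10},{"tx":8.5,"ty":-0.6,"tz":7.2,"turn":0,"grip":10},{"tx":8.5,"ty":-0.6,"tz":7.2,"turn":0,"grip":10}]' 25 >/dev/null; python3 -c "
from ins import *
where()"; python3 -m jog '[{"tx":2.5,"ty":0,"tz":1.5,"turn":0,"grip":10},{"tx":5,"ty":0,"tz":3,"turn":0,"grip":10},{"tx":5,"ty":0,"tz":3,"turn":0,"grip":10}]'; python3 -c "
from ins import *
where()"
```

```text
G [-12.3   0.5  77.2] a 29.2 N 72.5 tip -75.4 5.4 F [-1.3 -1.4 -5.1] M [-0.02  0.23  0.  ] t 12.35 yaw 0.001
t: 12.6
tool_pos: [0.5594, 0.2019, 0.2384]
orientation: [0.26, -3.13, 0.0]
force: [-0.9, -0.6, -5.6]
grip_width: 0.276
G [-16.8   0.5  74.4] a 23.9 N 72.4 tip -79.9 2.6 F [-0.9 -0.6 -5.6] M [-0.06  0.2   0.04] t 12.6 yaw 0.001
```

```bash
for i in 1 2; do python3 -m jog '[{"tx":2,"ty":0,"tz":1.3,"turn":0,"grip":10},{"tx":4.3,"ty":0,"tz":2.6,"turn":0,"grip":10},{"tx":4.3,"ty":0,"tz":2.6,"turn":0,"grip":10}]' >/dev/null; python3 -c "
from ins import *
where()"; done
```

```text
G [-20.9   0.4  71.7] a 19.0 N 72.3 tip -84.0 0.0 F [ 0.  -0.2 -5. ] M [-0.04  0.14 -0.  ] t 12.85 yaw 0.001
G [-25.3   0.4  69.1] a 13.9 N 72.3 tip -88.4 -2.6 F [-0.1  0.  -4.5] M [-0.05  0.15  0.01] t 13.1 yaw 0.001
```

```bash
for i in 1; do python3 -m jog '[{"tx":1,"ty":0,"tz":0.6,"turn":0,"grip":10},{"tx":2,"ty":0,"tz":1.2,"turn":0,"grip":10},{"tx":2,"ty":0,"tz":1.2,"turn":0,"grip":10}]' >/dev/null; python3 -c "
from ins import *
where()"; done;  python3 -m jog '[{"tx":1,"ty":0,"tz":0.6,"turn":0,"grip":10},{"tx":2,"ty":0,"tz":1.2,"turn":0,"grip":10},{"tx":2,"ty":0,"tz":1.2,"turn":0,"grip":10}]' >/dev/null; python3 -c "
from ins import *
where()"
```

```text
G [-26.8   0.5  68.2] a 12.1 N 72.3 tip -89.9 -3.5 F [-0.1 -0.8 -4.6] M [-0.02  0.17 -0.01] t 13.35 yaw 0.001
G [-27.6   0.5  67.6] a 11.2 N 72.2 tip -90.6 -4.1 F [ 2.3  1.  -4.7] M [ 0.07 -0.53 -0.07] t 13.6 yaw 0.0
```

```bash
python3 -m jog '[{"tx":-0.5,"ty":0,"tz":-2,"turn":0,"grip":10},{"tx":-0.5,"ty":0,"tz":-5,"turn":0,"grip":10},{"tx":-0.5,"ty":0,"tz":-5,"turn":0,"grip":10}]' >/dev/null; python3 -c "
from ins import *
where()";  python3 -m jog '[{"tx":0,"ty":0,"tz":2,"turn":0,"grip":10},{"tx":0,"ty":0,"tz":5,"turn":0,"grip":10},{"tx":0,"ty":0,"tz":5,"turn":0,"grip":10}]' >/dev/null; python3 -c "
from ins import *
where()"
```

```text
G [-28.4   0.4  71.4] a 12.4 N 75.9 tip -91.5 -0.3 F [ 1.7  0.2 -9.8] M [ 0.13 -0.62 -0.03] t 13.85 yaw 0.001
G [-28.5   0.5  66.7] a 9.9 N 71.8 tip -91.6 -5.0 F [ 0.   0.  -5.5] M [ 0.01 -0.09 -0.04] t 14.1 yaw 0.001
```

```bash
python3 -m jog '[{"tx":-1.5,"ty":0,"tz":0.8,"turn":0,"grip":10},{"tx":-3.3,"ty":0,"tz":2.5,"turn":0,"grip":10},{"tx":-5.1,"ty":0,"tz":4.1,"turn":0,"grip":10},{"tx":-6.9,"ty":0,"tz":5.7,"turn":0,"grip":10},{"tx":-8.5,"ty":0,"tz":7.5,"turn":0,"grip":10},{"tx":-10.1,"ty":0,"tz":9.3,"turn":0,"grip":10},{"tx":-11.7,"ty":0,"tz":11.1,"turn":0,"grip":10},{"tx":-11.7,"ty":0,"tz":11.1,"turn":0,"grip":10}]' 20 >/dev/null; python3 -c "
from ins import *
where(th=.36)"
```

```text
G [-15.6   0.5  56. ] a 5.2 N 57.9 tip -90.5 -3.2 F [ 0.4  0.1 -0.3] M [-0.17  0.26 -0.  ] t 14.77 yaw 0.001
```

```bash
python3 -m jog '[{"tx":-1,"ty":0,"tz":2,"turn":0,"grip":10},{"tx":-2,"ty":0,"tz":4.1,"turn":0,"grip":10},{"tx":-2.9,"ty":0,"tz":6.2,"turn":0,"grip":10},{"tx":-4.1,"ty":0,"tz":8.2,"turn":0,"grip":10},{"tx":-5.3,"ty":0,"tz":10.2,"turn":0,"grip":10},{"tx":-6.5,"ty":0,"tz":12.3,"turn":0,"grip":10},{"tx":-7.2,"ty":0,"tz":13.6,"turn":0,"grip":10},{"tx":-7.2,"ty":0,"tz":13.6,"turn":0,"grip":10}]' 20 >/dev/null; python3 - <<'E'
from ins import *
where(th=.157)
E
```

```text
G [-8.3  0.5 42.4] a -1.6 N 43.2 tip -93.7 -0.4 F [3.6 1.1 2.4] M [ 0.03 -0.34 -0.05] t 15.43 yaw 0.0
```

```bash
python3 -m jog '[{"tx":-1.2,"ty":0,"tz":0.8,"turn":0,"grip":10},{"tx":-1.8,"ty":0,"tz":2,"turn":0,"grip":10},{"tx":-2.4,"ty":0,"tz":3.4,"turn":0,"grip":10},{"tx":-2.4,"ty":0,"tz":3.4,"turn":0,"grip":10}]' 20 >/dev/null; python3 - <<'E'
from ins import *
where(th=.1)
from tf import *
r=manip.read_camera("scene"); np.save("p6.npy",[r],allow_pickle=True)
E
```

```text
G [-6.4  0.5 38.9] a -2.5 N 39.3 tip -94.0 1.0 F [ 4.2 -0.   2.7] M [-0.03 -0.29 -0.04] t 15.77 yaw 0.001
```

```bash
for i in 1 2; do python3 -m jog '[{"tx":-0.6,"ty":0,"tz":0.8,"turn":0,"grip":10},{"tx":-1.2,"ty":0,"tz":1.6,"turn":0,"grip":10},{"tx":-1.2,"ty":0,"tz":1.6,"turn":0,"grip":10}]' 20 >/dev/null; python3 -c "
from ins import *
where(th=.08)"; done
```

```text
G [-5.4  0.5 37.3] a -2.4 N 37.6 tip -93.8 1.1 F [3.7 0.3 1.8] M [ 0.02 -0.33 -0.03] t 16.07 yaw 0.001
G [-4.4  0.5 35.5] a -1.6 N 35.8 tip -92.8 -0.7 F [2.1 0.7 2.4] M [ 0.05 -0.26 -0.03] t 16.32 yaw 0.001
```

```bash
for i in 1 ; do python3 -m jog '[{"tx":-0.4,"ty":0,"tz":0.8,"turn":0,"grip":10},{"tx":-0.7,"ty":0,"tz":1.5,"turn":0,"grip":10},{"tx":-0.7,"ty":0,"tz":1.5,"turn":0,"grip":10}]' 20 >/dev/null; python3 -c "
from ins import *
where(th=.06)"; done; python3 -m jog '[{"tx":-0.3,"ty":0,"tz":0.7,"turn":0,"grip":10},{"tx":-0.5,"ty":0,"tz":1.4,"turn":0,"grip":10},{"tx":-0.5,"ty":0,"tz":1.4,"turn":0,"grip":10}]' 20 >/dev/null; python3 - <<'E'
from ins import *
where(th=.06)
from tf import *
r=manip.read_camera("scene"); np.save("p7.npy",[r],allow_pickle=True)
E
```

```text
G [-3.8  0.5 34.1] a -1.7 N 34.3 tip -92.9 -0.3 F [2.9 0.7 2. ] M [ 0.03 -0.09 -0.03] t 16.57 yaw 0.001
G [-3.7  0.5 33. ] a -1.7 N 33.2 tip -92.8 -1.4 F [ 1.1 -0.3  4.5] M [-0.05  0.37 -0.04] t 16.82 yaw 0.001
```

```bash
python3 -m jog '[{"tx":0,"ty":0,"tz":-0.3,"turn":0,"grip":22},{"tx":0,"ty":0,"tz":-0.5,"turn":0,"grip":24},{"tx":0,"ty":0,"tz":-0.5,"turn":0,"grip":26},{"tx":0,"ty":0,"tz":-0.5,"turn":0,"grip":30},{"tx":0,"ty":0,"tz":-0.5,"turn":0,"grip":38},{"tx":0,"ty":0,"tz":-0.5,"turn":0,"grip":46},{"tx":0,"ty":0,"tz":-0.5,"turn":0,"grip":52},{"tx":0,"ty":0,"tz":-0.5,"turn":0,"grip":52}]' 20 ; python3 - <<'E'
from ins import *
where(th=.06)
E
```

```text
t: 17.53
tool_pos: [0.5727, 0.204, 0.1972]
orientation: [0.26, -3.13, 0.0]
force: [-1.0, 0.6, -0.3]
grip_width: 0.612
G [-3.3  0.5 33.2] a -1.3 N 33.3 tip -92.4 -1.2 F [-1.   0.6 -0.3] M [ 0.01  0.02 -0.03] t 17.53 yaw 0.001
```

```bash
python3 -m jog '[{"tx":0,"ty":0,"tz":-20,"turn":0,"grip":52},{"tx":0,"ty":0,"tz":-45,"turn":0,"grip":52},{"tx":-10,"ty":0,"tz":-50,"turn":0,"grip":20},{"tx":-30,"ty":0,"tz":-50,"turn":0,"grip":0},{"tx":-50,"ty":0,"tz":-50,"turn":0,"grip":0},{"tx":-55,"ty":0.5,"tz":-50,"turn":0,"grip":0},{"tx":-55,"ty":0.5,"tz":-50,"turn":0,"grip":0},{"tx":-55,"ty":0.5,"tz":-30,"turn":0,"grip":0},{"tx":-55,"ty":0.5,"tz":-15,"turn":0,"grip":0},{"tx":-55,"ty":0.5,"tz":-9,"turn":0,"grip":0}]' 20 ; python3 - <<'E'
from ins import *
where(th=0)
from tf import *
r=manip.read_camera("scene"); t=manip.read_camera("top"); np.save("p8.npy",[t,r],allow_pickle=True)
for l in("clip","lid","clip_nose"):
    print(l,[(np.round(np.array(d["bbox"])*[560,420,560,420],1).tolist(),round(d["score"],2)) for d in manip.look_for(l,r)[:3]])
E
```

```text
t: 18.37
tool_pos: [0.6249, 0.2132, 0.2036]
orientation: [0.26, -3.126, 0.002]
force: [-0.7, -0.3, -1.1]
grip_width: -0.0
G [49.4  0.9 39.6] a 49.4 N 39.6 tip -41.6 10.6 F [-0.7 -0.3 -1.1] M [0.02 0.03 0.04] t 18.37 yaw 0.001
clip [([360.5, 235.5, 13.1, 21.1], 0.66), ([352.1, 209.8, 67.9, 45.8], 0.22)]
lid [([353.8, 208.2, 63.9, 44.4], 0.78), ([198.6, 163.3, 72.9, 46.5], 0.63)]
clip_nose [([360.3, 234.6, 9.8, 22.0], 0.72)]
```

```bash
cat > w.py <<'E'
from ins import *
S=manip.read_state(); print("F",np.round(S["force"],1),"M",np.round(S["moment"],2),"tipz",round(S["tool_pos"][2]*1000-73,1),"x",round(S["tool_pos"][0]*1000,1),"t",round(S["t"],2))
E
for i in 1 2; do python3 -m jog '[{"tx":0,"ty":0,"tz":1.5,"turn":0,"grip":0},{"tx":0,"ty":0,"tz":3,"turn":0,"grip":0}]' 20 >/dev/null; python3 w.py; done; python3 -m jog '[{"tx":0,"ty":0,"tz":1,"turn":0,"grip":0},{"tx":0,"ty":0,"tz":2,"turn":0,"grip":0}]' >/dev/null; python3 w.py
```

```text
F [0.2 0.7 0.2] M [ 0.04  0.01 -0.01] tipz 131.6 x 627.4 t 18.78
F [-0.4 -0.1  1.1] M [-0.02  0.02 -0.03] tipz 127.6 x 627.0 t 18.95
F [-0.  -0.8 -0.1] M [-0.02 -0.03  0.03] tipz 125.2 x 626.9 t 19.12
```

```bash
python3 -m jog '[{"tx":0,"ty":0,"tz":1,"turn":0,"grip":0},{"tx":0,"ty":0,"tz":2,"turn":0,"grip":0}]' >/dev/null; python3 w.py;python3 -m jog '[{"tx":0,"ty":0,"tz":1,"turn":0,"grip":0},{"tx":0,"ty":0,"tz":2,"turn":0,"grip":0}]' >/dev/null; python3 w.py;python3 -m jog '[{"tx":0,"ty":0,"tz":1,"turn":0,"grip":0},{"tx":0,"ty":0,"tz":2,"turn":0,"grip":0}]' >/dev/null; python3 w.py
```

```text
F [-0.5 -0.2  1.4] M [-0.15  0.19 -0.01] tipz 123.6 x 626.9 t 19.28
F [-0.9 -0.9  2.8] M [-0.18  0.22 -0.11] tipz 121.8 x 627.0 t 19.45
F [-1.4 -0.8  4.4] M [-0.25  0.28  0.05] tipz 119.9 x 627.1 t 19.62
```

```bash
python3 -m jog '[{"tx":0,"ty":0,"tz":1,"turn":0,"grip":0},{"tx":0,"ty":0,"tz":2,"turn":0,"grip":0}]' >/dev/null; python3 w.py;python3 -m jog '[{"tx":0,"ty":0,"tz":1,"turn":0,"grip":0},{"tx":0,"ty":0,"tz":2,"turn":0,"grip":0}]' >/dev/null; python3 w.py;python3 -m jog '[{"tx":0,"ty":0,"tz":0.8,"turn":0,"grip":0},{"tx":0,"ty":0,"tz":1.5,"turn":0,"grip":0}]' >/dev/null; python3 w.py
```

```text
F [-1.1 -0.9  7. ] M [-0.37  0.34 -0.01] tipz 118.1 x 627.1 t 19.78
F [-2.7 -2.5  7.3] M [-0.31  0.43  0.02] tipz 116.4 x 627.2 t 19.95
F [-3.3 -2.1  8.5] M [-0.33  0.55 -0.01] tipz 115.3 x 627.2 t 20.12
```

```bash
for i in 1 2 3; do :; done; python3 -m jog '[{"tx":0,"ty":0,"tz":0.8,"turn":0,"grip":0},{"tx":0,"ty":0,"tz":1.5,"turn":0,"grip":0}]' >/dev/null; python3 w.py;python3 -m jog '[{"tx":0,"ty":0,"tz":0.8,"turn":0,"grip":0},{"tx":0,"ty":0,"tz":1.5,"turn":0,"grip":0}]' >/dev/null; python3 w.py
```

```text
F [-4.6 -2.7 12.2] M [-0.46  0.68 -0.01] tipz 114.4 x 627.2 t 20.28
F [-3.5 -2.4 12. ] M [-0.46  0.91  0.01] tipz 113.5 x 627.2 t 20.45
```

```bash
python3 -m jog '[{"tx":0,"ty":0,"tz":0.6,"turn":0,"grip":0},{"tx":0,"ty":0,"tz":1.2,"turn":0,"grip":0}]' >/dev/null; python3 w.py
```

```text
F [-1.4 -0.6  8.2] M [-0.15  0.19 -0.02] tipz 111.4 x 627.5 t 20.62
```

```bash
python3 -m jog '[{"tx":0,"ty":0,"tz":-5,"turn":0,"grip":0},{"tx":0,"ty":0,"tz":-35,"turn":0,"grip":0},{"tx":0,"ty":0,"tz":-70,"turn":0,"grip":0},{"tx":20,"ty":-30,"tz":-100,"turn":0,"grip":0},{"tx":60,"ty":-70,"tz":-130,"turn":0,"grip":0},{"tx":100,"ty":-110,"tz":-130,"turn":0,"grip":0},{"tx":140,"ty":-150,"tz":-130,"turn":0,"grip":0},{"tx":180,"ty":-190,"tz":-130,"turn":0,"grip":0},{"tx":200,"ty":-230,"tz":-130,"turn":0,"grip":0},{"tx":200,"ty":-250,"tz":-130,"turn":0,"grip":0}]'; python3 - <<'E'
from tf import *
r=manip.read_camera("scene"); t=manip.read_camera("top"); np.save("p9.npy",[t,r],allow_pickle=True)
q=(576,204.1,.165)
CL=[b+np.array([0,0,.054]) for i,b in enumerate(LID) if i!=4]
D=CL[:4]+CL[-1:]
cv2.imwrite("pics/end.png",np.vstack([np.hstack([draw(r,[],300,160,100,75,4),draw(r,place(D,q),300,160,100,75,4)]),np.hstack([draw(t,[],172,163,100,75,4),draw(t,place(D,q),172,163,100,75,4)])]))
E
```

```text
t: 21.45
tool_pos: [0.4848, -0.0234, 0.3119]
orientation: [0.262, -3.13, -0.001]
force: [0.8, 0.5, 1.2]
grip_width: 0.002
```

View pics/end.png

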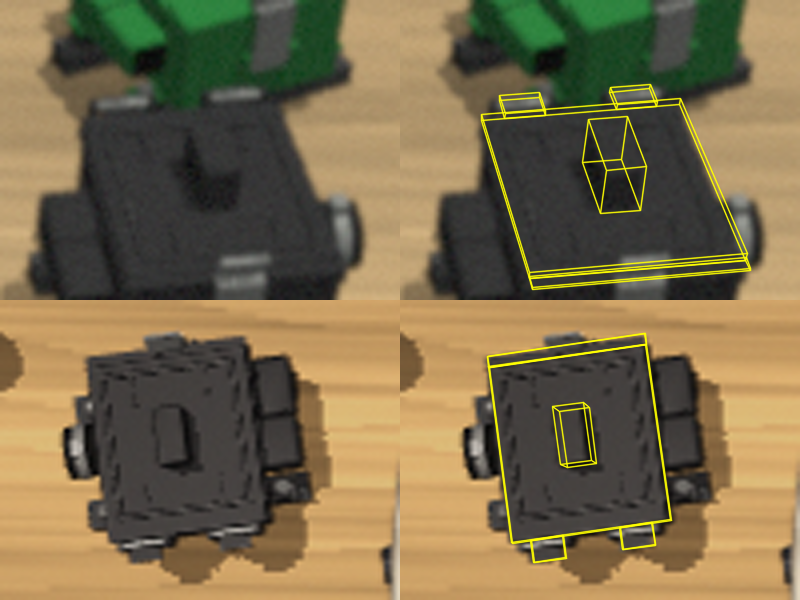

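```bash
python3 - <<'E'
from tf import *
A=np.load("p0.npy",allow_pickle=True)[1]; B=np.load("p9.npy",allow_pickle=True)[1]; C=np.load("p8.npy",allow_pickle=True)[1]
for n,p in(("start",A),("pressed-on",C),("end",B)):
    g=p["color"][218:250,353:369].astype(float).max(2); print(n,np.round(np.sort(g,1)[:,-9:].mean(1)).astype(int).tolist())
T=list(np.load("p9.npy",allow_pickle=True))
CL=[b+np.array([0,0,.054]) for i,b in enumerate(LID)]
M=hard(T[0]); 
for n in("top",): pass
print([ (l,[(np.round(np.array(d["bbox"])*[560,420,560,420],1).tolist(),round(d["score"],2)) for d in manip.look_for(l,T[1])[:2]]) for l in("clip","clip_nose")] if 0 else "")
E
```

```text
start [55, 56, 56, 56, 60, 91, 117, 115, 85, 74, 94, 114, 117, 98, 80, 75, 75, 75, 74, 75, 75, 76, 77, 75, 76, 75, 75, 74, 64, 45, 35, 33]
pressed-on [52, 51, 53, 55, 58, 79, 114, 126, 94, 73, 86, 108, 117, 109, 86, 76, 75, 76, 76, 76, 76, 77, 77, 75, 77, 77, 76, 75, 68, 51, 36, 33]
end [56, 56, 57, 55, 58, 77, 110, 124, 93, 71, 85, 107, 114, 106, 84, 73, 74, 73, 74, 74, 75, 75, 75, 74, 75, 75, 74, 73, 67, 50, 36, 32]
```

```bash
python3 -m jog '[{"tx":-180,"ty":220,"tz":0,"turn":0,"grip":0},{"tx":-180,"ty":220,"tz":0,"turn":0,"grip":0},{"tx":-180,"ty":220,"tz":0,"turn":0,"grip":0},{"tx":-180,"ty":220,"tz":0,"turn":0,"grip":0},{"tx":-180,"ty":220,"tz":0,"turn":0,"grip":0},{"tx":-180,"ty":220,"tz":0,"turn":0,"grip":0},{"tx":-180,"ty":220,"tz":0,"turn":0,"grip":0},{"tx":-180,"ty":220,"tz":0,"turn":0,"grip":0},{"tx":-180,"ty":220,"tz":30,"turn":0,"grip":0},{"tx":-180,"ty":220,"tz":30,"turn":0,"grip":0}]' >/dev/null; python3 -c "
from to import *
to(627.2,213.7,76+54+0,.165)"
```

```text
tcp [626.  224.9 274.9] toolx yaw -2.974 z [-0.01  -0.003 -1.   ] F [-1.  -0.3 -1.8] w -0.2 j [0.34 0.6  0.48 1.46 0.   0.18] t 22.38
rows tx,ty,tz [ -0.3 -11.1  90.9] turn 0.003 or -3.139
```

```bash
python3 -m jog '[{"tx":0,"ty":-11,"tz":20,"turn":0,"grip":0},{"tx":0,"ty":-11,"tz":45,"turn":0,"grip":0},{"tx":0,"ty":-11,"tz":65,"turn":0,"grip":0},{"tx":0,"ty":-11,"tz":72,"turn":0,"grip":0},{"tx":0,"ty":-11,"tz":72,"turn":0,"grip":0},{"tx":0,"ty":-11,"tz":72,"turn":0,"grip":0}]' >/dev/null; python3 w.py; for i in 1; do python3 -m jog '[{"tx":0,"ty":0,"tz":3,"turn":0,"grip":0},{"tx":0,"ty":0,"tz":6,"turn":0,"grip":0},{"tx":0,"ty":0,"tz":6,"turn":0,"grip":0}]' >/dev/null; python3 w.py; done; python3 -m jog '[{"tx":0,"ty":0,"tz":2,"turn":0,"grip":0},{"tx":0,"ty":0,"tz":2,"turn":0,"grip":0}]' >/dev/null; python3 w.py;python3 -m jog '[{"tx":0,"ty":0,"tz":2,"turn":0,"grip":0},{"tx":0,"ty":0,"tz":2,"turn":0,"grip":0}]' >/dev/null; python3 w.py
```

```text
F [ 1.4 -0.2  1.1] M [-0.03 -0.04  0.01] tipz 137.7 x 630.0 t 22.88
F [ 0.2 -0.3  0.2] M [0.04 0.09 0.01] tipz 131.7 x 630.2 t 23.13
F [ 0.4  0.2 -0.2] M [-0.01  0.06  0.  ] tipz 129.1 x 629.9 t 23.3
F [ 0.8 -0.4  0.2] M [-0.01  0.02 -0.02] tipz 126.6 x 629.8 t 23.47
```

```bash
python3 -m jog '[{"tx":3,"ty":0,"tz":2,"turn":0,"grip":0},{"tx":3,"ty":0,"tz":5,"turn":0,"grip":0},{"tx":3,"ty":0,"tz":5,"turn":0,"grip":0}]' >/dev/null; python3 w.py;python3 -m jog '[{"tx":0,"ty":0,"tz":1,"turn":0,"grip":0},{"tx":0,"ty":0,"tz":3,"turn":0,"grip":0},{"tx":0,"ty":0,"tz":3,"turn":0,"grip":0}]' >/dev/null; python3 w.py;python3 -m jog '[{"tx":0,"ty":0,"tz":2,"turn":0,"grip":0},{"tx":0,"ty":0,"tz":2,"turn":0,"grip":0}]' >/dev/null; python3 w.py;python3 -m jog '[{"tx":0,"ty":0,"tz":2,"turn":0,"grip":0},{"tx":0,"ty":0,"tz":2,"turn":0,"grip":0}]' >/dev/null; python3 w.py
```

```text
F [-1.   0.5 -0.9] M [0.08 0.05 0.08] tipz 121.1 x 626.4 t 23.72
F [-0.2  0.5 -0.1] M [ 0.   -0.02  0.01] tipz 118.5 x 626.8 t 23.97
F [-0.9  0.8 -0.1] M [-0.01  0.03 -0.  ] tipz 116.5 x 626.9 t 24.13
F [-0.2 -0.4  0.3] M [ 0.01  0.04 -0.05] tipz 114.6 x 626.8 t 24.3
```

```bash
python3 -m jog '[{"tx":0,"ty":0,"tz":-20,"turn":0,"grip":0},{"tx":0,"ty":0,"tz":-60,"turn":0,"grip":0},{"tx":0,"ty":0,"tz":-100,"turn":0,"grip":0},{"tx":0,"ty":0,"tz":-120,"turn":0,"grip":0},{"tx":0,"ty":0,"tz":-120,"turn":0,"grip":0},{"tx":0,"ty":0,"tz":-120,"turn":0,"grip":0}]' && python3 -c "
from rig import manip
print(manip.hand_in())"
```

```text
t: 24.8
tool_pos: [0.6277, 0.2129, 0.3101]
orientation: [-0.26, 3.126, 0.002]
force: [0.4, -0.4, -0.2]
grip_width: 0.002
the job is handed in; nothing more can be done
None
```

The lid is on the housing with the clip closed, and I handed the job in at about 25 s; no verdict was reported.

**How it went:**
- **Tilting:** The moves can't tilt the tool, so I gripped the lid by its hand grip. I lowered the element's free-edge side onto the housing's own snorkel, which turned the lid in the pads to about 31°.
- **Hooking:** I slid the tongues in under the bars until the plate met the posts, with about 2.5 N of resistance. Lifting slightly met about 5 N of hold-down, so the tongues were hooked.
- **Closing:** I swung the lid down in the grip to about 4°, let go once it rested on the clip, and pressed near the free edge with closed fingers. The force peaked at about 12 N, then fell to 8 N as the clip snapped.

**Last checks:**
- **Lid height:** Fingertips came down over the free-edge side to 114.6 mm without touching. A flush plate top would be at 115 mm less a little sag. Before pressing, contact there was at about 124 mm.
- **Clip:** In the picture it is back at its starting place to within about 0.2 pixel. This shows less than it seems, because it looked much the same when the lid was only resting on it. The evidence for the snap is the force drop and the height probe.
- **Outline:** The final pictures agree with the closed lid to about 1–2 pixels (3–6 mm), the same as the cameras' disagreement throughout. They do not by themselves prove the 5 mm centring.

I did not measure the bystanders again at the end. No contact showed in the forces, and my paths stayed above them.

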